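Light on and take the picture at the stereo microscope

ROBOT

A 6-joint arm with a two-finger parallel gripper is mounted at the origin on the work surface. World frame = base frame: x ahead of the robot, y to its left, z up, the work surface at z = 0. Lengths are in m, angles in rad, forces in N, time in s.
With the tool pointing down it reaches from about 0.375 to 0.9 m from the base axis. Payload 3.1 kg.
Tool frame: the origin (TCP) lies midway between the tips of the shut fingers; the grasp point (between the pads) lies ctrl.grip_depth behind it (ctrl.grip_depth is the distance from the TCP to the grasp point, in m); z points along the fingers, y is the direction in which the jaws open and shut (so a half turn about z gives the same grasp; the last joint's range is limited). The gripper opens to 87 mm and grips with 3 to 60 N. Pads are 19 mm wide; open, the fingers measure 117 mm over their backs; the gripper's body (75 mm by 190 mm) begins 51 mm behind the grasp point.
Start: joints at [1.05, 0.527, 1.433, -0, 1.181, -0.178], TCP at [0.21, 0.589, 0.193] pointing down, gripper open.
Joint ranges: [-3.08, 3.08], [-0.75, 2.2], [0.22, 2.44], [-1.43, 4.57], [0, 2.65], [-2.85, 2.85]. Speed limits (rad/s): [2.79, 2.79, 3.14, 3.14, 3.14, 3.14].

INTERFACE

Orientations are given as a unit quaternion [x, y, z, w].
In Python, from cell import ctrl gives the robot as it stands. The module is installed in compiled form; this text tells all that it offers.
- The arm moves only by the tool step_arm, never from a script. Its argument "commands" is a list that holds one entry, the list of rows, each a list of 5 numbers: the shift along the tool's x, y, z in m, then the turn about the tool's z in degrees, then the opening, from 0 (shut) to 1 (fully open). In form: [[[tx, ty, tz, spin, grip], ...]]. A call has 1 to 20 rows; each row is the pose to reach, as a shift and turn from the pose commanded when the call began, along the tool's axes at that moment; what a row does not reach only later rows make up. A row lasts 1/10 s, in which the tool goes at most 50 mm and 8.59 degrees, less where a joint would pass 70% of its speed; a pose out of reach is approached as far as the arm can. A call with a gripper value outside its range is refused whole. The fingers move at their own pace and stop on an object; "newtons" is the grip in N (left out, the last holds). Time passes only in rows, so rows that repeat a pose let the fingers close. It gives the time, the measured TCP pose, the force and the opening at its end, in the units of the state.
- ctrl.get_obs(): the state, without advancing time (a new reading comes with each control period).
- ctrl.capture(name): name is "scene" or "top" or "wrist"; returns a dict with "pixels" (384x512x3 uint8, red, green, blue), "fx", "fy", "cx", "cy" (pixels), "dist" ([k1, k2, p1, p2, k3] as OpenCV has them; the pictures are not rectified), "rvec" (rotation vector, rad) and "tvec" (3), from world to camera coordinates, as OpenCV has them; the wrist camera has in their place "mount" (4x4, takes a point from camera to tool coordinates, whose origin is the TCP and whose axes are the flange's). Camera axes: x right, y down, z forward; pixel columns grow to the right and rows downward; lengths in m; the calibration is good to about 2 mm. A picture is of the moment at which its call begins: read the wrist's pose just before it. There is no depth.
- ctrl.job_done(): hands the job in, once; it reports no verdict.
The state is a dict: "time_s": time; "joints": joint angles; "joint_velocities": joint speeds; "joint_torque": joint torques, N m; "position": TCP position; "tcp_rot": TCP orientation; "contact_force": force on the tool from outside, world axes, zero at the start; "ft_torque": the same for the moment, N m; "grip_width": finger opening in m.
Only numpy, scipy, OpenCV 4.12 (cv2) and the standard library are available. Lean on these libraries where they do the work, as an engineer would, in place of code of your own. Each camera call takes 0.05 s, during which the arm holds its last target.

TASK

Take the picture of the specimen: switch the lamp unit's mains rocker on by pushing its raised rear half down, then push the round ring-light key fully down so that it stays in, and then press the long shutter bar of the camera pad fully down and let it come back up. Only press: pick nothing up, press no other key, and leave the pad and everything else on the bench where it stands.

Things in the scene. Friction and masses are not known exactly. Their poses are not given: they have to be found in the camera images.
- lamp: Fixed white lamp console, 180 mm deep (x) by 240 mm wide (y). Origin: centre of its underside; +x to its rear, +y to its left end. The front 125 mm of the top is a grey panel sloping up 10 degrees to the rear, 45 to 67 mm high; behind is a level deck 70 mm high. In one row, 55 mm behind the front edge and 50 to 60 mm apart, from the +y end: mains rocker, square key, round key, square key.
- rocker_end (a point): On the face of the rear half of the black mains rocker, 13 mm behind its pivot, 4 mm from its rear end. Rocker: 34 mm long (lamp x) by 24 mm wide; two flat halves in a shallow V, pivot 4 mm above the panel. Off: rear half stands up 20 degrees, its end 10 mm above the panel. On: rear half parallel to the panel, 4 mm above it, front half up. Axes turn with the rocker.
- rocker (a joint): Angle of the mains rocker in rad: 0 off, 0.35 fully on. Pushing the rear half down turns it on (about 3 N near the rear end); the front half must be free to rise. It stays where it is left.
- key_round_top (a point): Centre of the top of the ring-light key, the only round key (black, 26 mm diameter, raised rim round a shallow hollow), between the two square keys. Up, its top stands 10 mm above the panel; the next keys' centres are 50 mm away. z points out of the panel, x to the unit's rear along the slope.
- key_round (a joint): Depth of the round key in m: 0 up, 0.006 fully down. It moves square to the panel against about 2.5 N and stays down where it is left (it latches; it has no return spring).
- key_square_a_top (a point): Centre of the top of the square key (black, 24 mm) between rocker and round key, a spot-lamp key of the same kind. Not to be pressed.
- key_square_a (a joint): Depth of that square key in m: 0 up, 0.006 down.
- key_square_b_top (a point): Centre of the top of the square key (black, 24 mm) at the right (-y) end of the row, a spot-lamp key of the same kind. Not to be pressed.
- key_square_b (a joint): Depth of that square key in m: 0 up, 0.006 down.
- pad: The camera pad: a loose grey slab 90 mm deep (its x) by 130 mm wide (its y), level top 26 mm high, 0.35 kg on a rubber sole. Origin at the centre of its underside; +x towards the end with the long bar.
- shutter_top (a point): Centre of the top of the shutter bar, the one long black key of the pad: 19 mm (pad's x) by 44 mm (pad's y), 18 mm from the pad's centre towards +x, its top 9 mm above the pad's face.
- shutter (a joint): Depth of the shutter bar in m: 0 up, 0.005 fully down. A spring holds it up (about 1 N to start, 4 N fully down) and brings it back.
- pad_key_a_top (a point): Centre of the top of one small square key of the pad (12 mm, 5 mm high, at the +y corner of the end away from the bar, 45 mm in x from the bar). Not to be pressed.
- pad_key_a (a joint): Depth of that small key in m: 0 up, 0.003 down.
- pad_key_b_top (a point): Centre of the top of the other small square key of the pad (12 mm, 5 mm high, at the -y corner of the end away from the bar). Not to be pressed.
- pad_key_b (a joint): Depth of that small key in m: 0 up, 0.003 down.
- dish: Bystander: a clear lidded dish, 94 mm across, 16 mm high, on the bench just past the pad's bar end. Origin at the centre of its underside, as for all bystanders.
- tally: Bystander: a steel hand tally counter lying on its back, 46 mm across, 24 mm high, on the bench just past the pad's other end.
- forceps: Bystander: steel forceps, 120 mm long, 8 mm high, lying along the front of the lamp unit.
- dustcap: Bystander: a loose black eyepiece cap, 38 mm across, 18 mm high, standing on the lamp unit's rear deck, some 95 mm behind the row of keys.
- jar: Bystander: a clear specimen jar with a black lid, 60 mm across, 75 mm high, at the far side of the bench.
- washbottle: Bystander: a wash bottle with a bent spout, 68 mm across, 215 mm high, at the far side of the bench.
- beaker: Bystander: a clear plastic beaker, 80 mm across, 95 mm high, at the far side of the bench.
- slidebox: Bystander: a white slide box, 85 by 100 mm, 30 mm high, at the left side of the bench.
There are look-alikes about, which are no part of the job. Leave any orange look-alike of the pad alone.

How it is judged:
By the outcome, as a careful person would: the job done as asked, in the order asked, and still so for the second after the job is handed in, with the robot touching nothing.
It also fails if it takes over 45 s, if anything falls off the work surface, if the arm or the gripper's body presses on something with over 40 N, if the wrist force passes 120 N, or if a joint passes its speed limit or range.

## Working session

There is one attempt and no reset: what is moved stays moved. The work goes in short steps, Python scripts to look and compute and a tool call to move; the robot and the scene stay as the last step left them, time stands still between calls to the robot, and variables do not carry over. Pictures are saved under pics/ and viewed, and the job is handed in when it is done.

Besides the shell and the picture viewer there is one more tool, called after "Emit:" by a JSON object that holds its "api" and its "payload". step_arm: Moves the arm, as the interface text tells. Its arguments: {"type":"object","properties":{"commands":{"type":"array","items":{"type":"array","items":{"type":"array","items":{"type":"number"}}}},"newtons":{"type":"number"}},"required":["commands"]}

```bash
mkdir -p pics; cat > h.py <<'E'
import numpy as np, cv2, pickle
from cell import ctrl
from scipy.spatial.transform import Rotation as R
def cap(n,f):
    o=ctrl.get_obs(); c=ctrl.capture(n); c['obs']=o
    cv2.imwrite('pics/'+f+'.png',c['pixels'][:,:,::-1]); pickle.dump(c,open(f+'.pkl','wb')); return c
def load(f): return pickle.load(open(f+'.pkl','rb'))
def pose(c):
    if 'mount' in c:
        T=np.eye(4);T[:3,:3]=R.from_quat(c['obs']['tcp_rot']).as_matrix();T[:3,3]=c['obs']['position']
        M=T@np.array(c['mount']);return M[:3,:3],M[:3,3]
    r=cv2.Rodrigues(np.array(c['rvec'],float))[0];return r.T,-r.T@np.array(c['tvec']).ravel()
def K(c): return np.array([[c['fx'],0,c['cx']],[0,c['fy'],c['cy']],[0,0,1.]])
def ray(c,uv):
    p=cv2.undistortPoints(np.array([[uv]],float),K(c),np.array(c['dist'],float))[0,0]
    r,t=pose(c);d=r@np.array([p[0],p[1],1]);return t,d/np.linalg.norm(d)
def onz(c,uv,z): t,d=ray(c,uv);return t+d*(z-t[2])/d[2]
def tri(obs):
    A=np.zeros((3,3));b=np.zeros(3)
    for c,uv in obs:
        t,d=ray(c,uv);P=np.eye(3)-np.outer(d,d);A+=P;b+=P@t
    x=np.linalg.solve(A,b)
    return x,[np.linalg.norm((np.eye(3)-np.outer(ray(c,uv)[1],ray(c,uv)[1]))@(x-ray(c,uv)[0])) for c,uv in obs]
def proj(c,X):
    r,t=pose(c);rv=cv2.Rodrigues(r.T)[0];return cv2.projectPoints(np.array(X,float).reshape(-1,3),rv,-r.T@t,K(c),np.array(c['dist'],float))[0].reshape(-1,2)
E
python3 - <<'E'
from h import *
for n in ['scene','top','wrist']:
    c=cap(n,n+'0'); r,t=pose(c); print(n,t.round(3),r[:,2].round(3),c['fx'])
o=ctrl.get_obs(); print(o, ctrl.grip_depth)
print(R.from_quat(o['tcp_rot']).as_matrix().round(3))
E
```

```text
scene [ 1.03  -0.461  0.647] [-0.505  0.589 -0.631] 369.1461058677843
top [0.405 0.068 0.95 ] [ 0.164  0.001 -0.986] 357.58479537441394
wrist [0.136 0.615 0.384] [ 0.268 -0.097 -0.959] 283.0339096317049
{'time_s': 0.15, 'joints': array([ 1.04946996e+00,  5.28241819e-01,  1.43361158e+00, -2.28942660e-05,
        1.18139295e+00, -1.78536804e-01]), 'joint_velocities': array([-0.00024638, -0.00359876, -0.00284169, -0.00127746, -0.00145252,
       -0.00113067]), 'joint_torque': array([-2.89766513e-05, -4.40430379e+01, -1.76841456e+01,  6.33470016e-02,
        5.52647759e-02, -1.12317537e-04]), 'position': array([0.20976388, 0.58809945, 0.19190196]), 'tcp_rot': array([ 1.70552511e-01,  9.85348242e-01, -7.80367672e-04, -2.73526405e-04]), 'contact_force': array([-0.32733175, -0.4584465 , -0.13049136]), 'ft_torque': array([-0.02257275,  0.02875042, -0.00573518]), 'grip_width': 0.08731589234367686} 0.0187
[[-0.942  0.336 -0.001]
 [ 0.336  0.942 -0.001]
 [ 0.    -0.002 -1.   ]]
```

View pics/scene0.png

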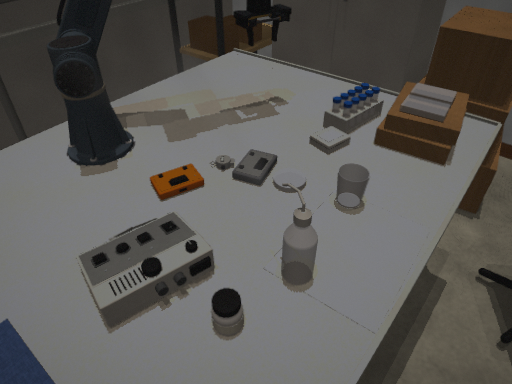

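View pics/top0.png

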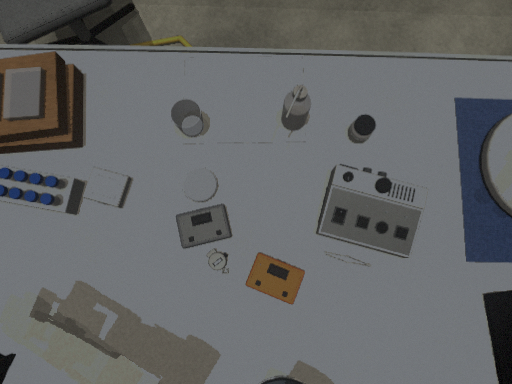

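View pics/wrist0.png

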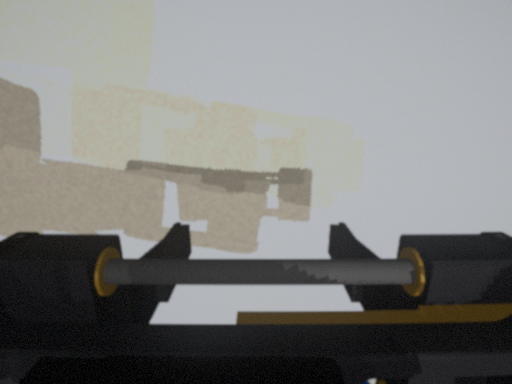

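The scene and top views show four items:
- The lamp, at top (372,210), with its row of keys running from (340,215) to (402,233).
- The grey pad, at top (204,226), with its bar at (202,218).
- The orange decoy pad, at (276,278).
- The dish and tally, next to the pad.

I'll enlarge both views to measure them.

```bash
python3 - <<'E'
from h import *
def crop(f,x0,y0,w,h,s,out):
    c=load(f);im=c['pixels'][y0:y0+h,x0:x0+w,::-1];im=cv2.resize(im,None,fx=s,fy=s,interpolation=cv2.INTER_CUBIC)
    im=cv2.convertScaleAbs(im,alpha=1.5,beta=20)
    cv2.imwrite('pics/'+out+'.png',im)
crop('top0',310,150,130,110,6,'tl');crop('top0',160,160,130,120,5,'tp')
crop('scene0',75,200,150,110,5,'sl');crop('scene0',200,130,120,80,6,'sp')
E
```

```text
(no output)
```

View pics/tl.png

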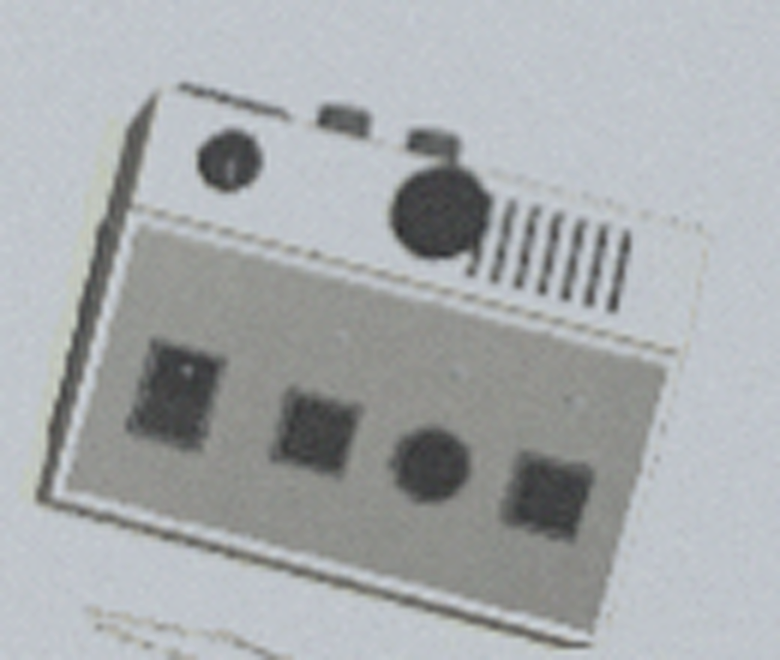

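View pics/tp.png

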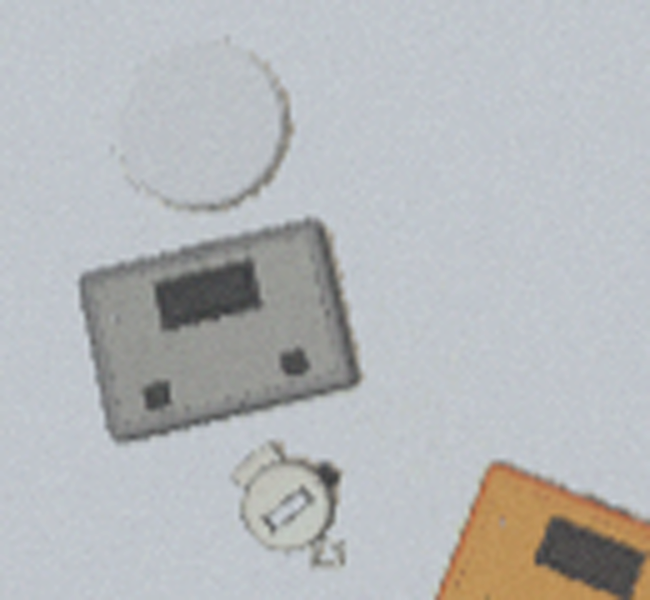

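View pics/sl.png

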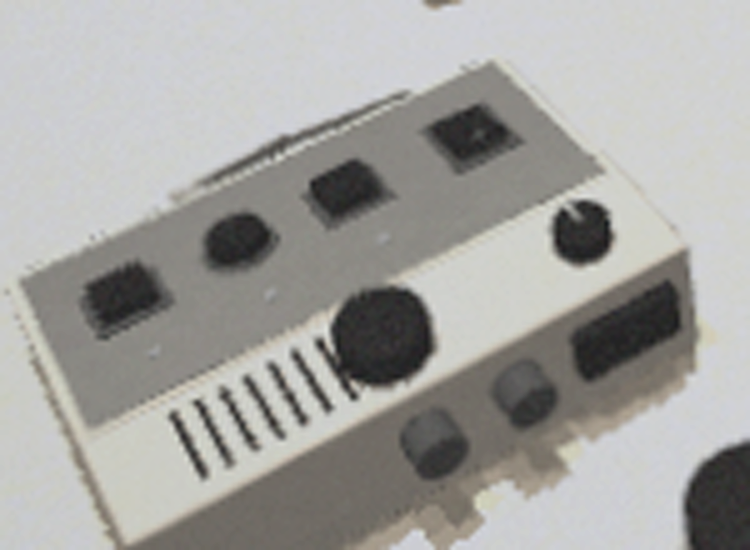

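View pics/sp.png

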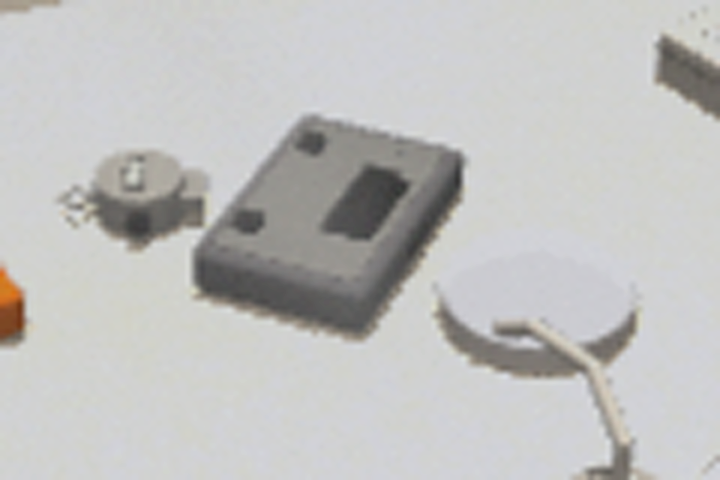

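The crops show these positions:
- **Rocker:** crop (176,395) in top, (472,130) in scene.
- **Round key:** (432,465) in top, (240,238) in scene.
- **Shutter bar:** (208,295) in top, (367,202) in scene.

Next I'll triangulate them.

```bash
python3 - <<'E'
from h import *
t=load('top0');s=load('scene0')
T=lambda x,y,w:((x+.5)/(6 if w=='l' else 5)-.5+(310 if w=='l' else 160),(y+.5)/(6 if w=='l' else 5)-.5+(150 if w=='l' else 160))
S=lambda x,y,w:((x+.5)/(5 if w=='l' else 6)-.5+(75 if w=='l' else 200),(y+.5)/(5 if w=='l' else 6)-.5+(200 if w=='l' else 130))
for n,a,b,w in [('rocker',(176,395),(472,130),'l'),('sqA',(316,430),(345,186),'l'),('round',(432,465),(240,238),'l'),('sqB',(548,495),(123,290),'l'),
 ('deckRL',(160,90),(688,250),'l'),('deckRR',(707,232),(122,545),'l'),('frontL',(48,497),(494,60),'l'),('frontR',(590,640),(12,282),'l'),
 ('bar',(208,295),(367,202),'p'),('kA',(158,395),(248,220),'p'),('kB',(295,361),(312,142),'p')]:
    X,e=tri([(t,T(*a,w)),(s,S(*b,w))]);print(n,X.round(4),np.round(e,4))
E
```

```text
rocker [ 0.5066 -0.1315  0.0549] [0.0006 0.0006]
sqA [ 0.4923 -0.1903  0.0576] [0.0005 0.0005]
round [ 0.4795 -0.2382  0.0563] [0.0005 0.0005]
sqB [ 0.4675 -0.2867  0.058 ] [0.0005 0.0005]
deckRL [ 0.6366 -0.1248  0.0613] [0.0007 0.0007]
deckRR [ 0.5789 -0.3565  0.0655] [0.0011 0.0011]
frontL [ 0.463  -0.0818  0.0364] [0.0008 0.0008]
frontR [ 0.4081 -0.3099  0.0395] [0.0008 0.0008]
bar [0.4932 0.2197 0.0236] [0.0007 0.0007]
kA [ 0.4291  0.2349 -0.0187] [0.0199 0.0199]
kB [0.47   0.1805 0.0662] [0.0179 0.0179]
```

```bash
python3 - <<'E'
from h import *
c=load('wrist0');print(np.array(c['mount']).round(4));r,t=pose(c);print(r.round(3))
o=c['obs'];Rt=R.from_quat(o['tcp_rot']).as_matrix();p=o['position']
print(proj(c,[p,p+Rt@[0,.043,0],p+Rt@[0,-.043,0]]))
for uv in [(256,30),(256,120),(256,220),(20,120),(490,120)]: print(uv,(Rt.T@(onz(c,uv,0.06)-p)).round(3))
for T in [(0.49,-0.2),(0.4932,0.2197)]: print((Rt.T@(np.array([*T,.06])-p)).round(3))
E
```

```text
[[-5.000e-04 -9.586e-01 -2.849e-01  7.840e-02]
 [ 1.000e+00 -7.000e-04  6.000e-04  6.000e-04]
 [-8.000e-04 -2.849e-01  9.586e-01 -1.921e-01]
 [ 0.000e+00  0.000e+00  0.000e+00  1.000e+00]]
[[ 0.337  0.903  0.268]
 [ 0.942 -0.322 -0.097]
 [-0.001  0.285 -0.959]]
[[258.27900466 220.41510985]
 [317.11277372 220.33312807]
 [199.43745784 220.42286284]]
(256, 30) [ 0.156 -0.002  0.132]
(256, 120) [ 0.066 -0.003  0.132]
(256, 220) [-0.053 -0.003  0.132]
(20, 120) [ 0.068 -0.271  0.132]
(490, 120) [0.068 0.262 0.131]
[-0.529 -0.648  0.133]
[-0.391 -0.251  0.132]
```

Emit:
{"api": "step_arm", "payload": {"commands": [[[-0.1,-0.05,0,0,0],[-0.2,-0.1,0,0,0],[-0.3,-0.15,0,0,0],[-0.4,-0.2,0,0,0],[-0.425,-0.21,0,0,0],[-0.425,-0.21,0,0,0],[-0.425,-0.21,0,0,0],[-0.425,-0.21,0,0,0],[-0.425,-0.21,0,0,0],[-0.425,-0.21,0,0,0],[-0.425,-0.21,0,0,0],[-0.425,-0.21,0,0,0],[-0.425,-0.21,0,0,0],[-0.425,-0.21,0,0,0]]]}}

```text
time_s: 1.55
position: [0.5385, 0.2491, 0.1926]
tcp_rot: [0.17, 0.986, -0.0, -0.0]
contact_force: [-0.5, -0.3, -0.4]
grip_width: 0.0004
```

```bash
python3 - <<'E'
from h import *
c=cap('wrist','p1');print(c['obs']['position'],c['obs']['joint_velocities'].round(3))
E
```

```text
[0.53845666 0.24911308 0.19258665] [ 0.002 -0.001 -0.006 -0.001 -0.002 -0.002]
```

View pics/p1.png

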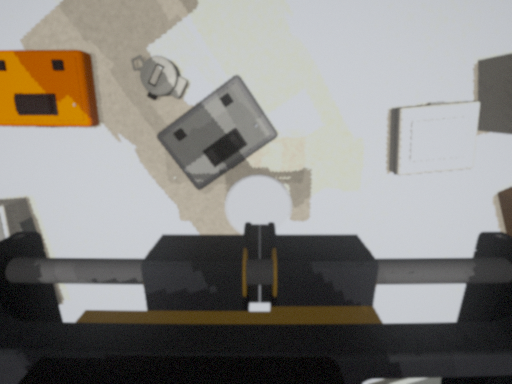

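The wrist view shows the pad with its bar at about (225,147). The small keys are at (180,134) and (227,100), the dish at (258,200) and the tally at (160,76). I'll take a second, lower view from one side.

Emit:
{"api": "step_arm", "payload": {"commands": [[[-0.02,-0.05,0.03,0,0],[-0.03,-0.09,0.06,0,0],[-0.03,-0.09,0.06,0,0],[-0.03,-0.09,0.06,0,0],[-0.03,-0.09,0.06,0,0],[-0.03,-0.09,0.06,0,0]]]}}

```text
time_s: 2.2
position: [0.5388, 0.1547, 0.1338]
tcp_rot: [0.17, 0.985, 0.001, 0.001]
contact_force: [-0.3, -0.3, -0.1]
grip_width: 0.0005
```

```bash
python3 - <<'E'
from h import *
c=cap('wrist','p2');print(c['obs']['position'],c['obs']['joint_velocities'].round(3))
def crop(f,x0,y0,w,h,s,out):
    c=load(f);im=c['pixels'][y0:y0+h,x0:x0+w,::-1];im=cv2.resize(im,None,fx=s,fy=s,interpolation=cv2.INTER_CUBIC)
    cv2.imwrite('pics/'+out+'.png',cv2.convertScaleAbs(im,alpha=1.5,beta=20))
crop('p1',150,65,140,130,4,'p1c')
E
```

```text
[0.53879713 0.1547133  0.13384908] [ 0.002 -0.002  0.001 -0.003  0.    -0.002]
```

View pics/p2.png

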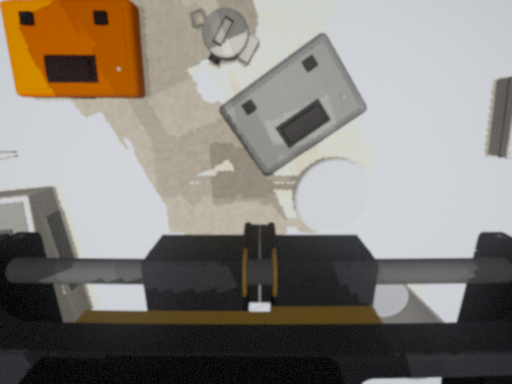

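View pics/p1c.png

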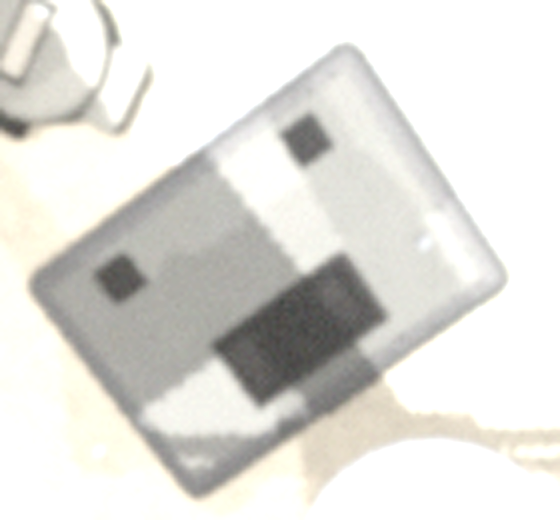

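Both views show the bar, at about (225,147) in p1 and (303,123) in p2. I'll use dark-blob centroids for the bar and both small keys.

```bash
cat >> h.py <<'E'
def blobs(c,roi,th,amin=20):
    x,y,w,h=roi;g=c['pixels'][y:y+h,x:x+w].max(2);m=(g<th).astype(np.uint8)
    n,l,st,ce=cv2.connectedComponentsWithStats(m);out=[]
    for i in range(1,n):
        if st[i,4]>=amin:
            cn=cv2.findContours((l==i).astype(np.uint8),cv2.RETR_EXTERNAL,cv2.CHAIN_APPROX_NONE)[0][0]
            rc=cv2.minAreaRect(cn);b=cv2.boxPoints(rc)+[x,y]
            out.append((ce[i]+[x,y],st[i,4],b))
    return out
E
python3 - <<'E'
from h import *
for f,roi in [('p1',(160,75,115,110)),('p2',(222,40,140,125))]:
    c=load(f)
    for th in (50,65): 
        for b in blobs(c,roi,th): print(f,th,b[0].round(1),b[1],b[2].round(0).tolist())
E
```

```text
p1 50 [179.3 134.7] 34 [[174.0, 135.0], [178.0, 131.0], [184.0, 135.0], [181.0, 140.0]]
p1 50 [222.8 148.5] 421 [[204.0, 151.0], [228.0, 133.0], [239.0, 148.0], [215.0, 166.0]]
p1 65 [225.8 100.1] 45 [[221.0, 99.0], [227.0, 95.0], [230.0, 102.0], [225.0, 105.0]]
p1 65 [179.5 134.3] 77 [[173.0, 133.0], [181.0, 128.0], [186.0, 136.0], [178.0, 140.0]]
p1 65 [224.2 147.4] 722 [[203.0, 150.0], [234.0, 128.0], [246.0, 145.0], [215.0, 167.0]]
p2 65 [247.8 108.1] 38 [[244.0, 105.0], [248.0, 103.0], [252.0, 110.0], [247.0, 113.0]]
p2 65 [299.7 124.8] 299 [[278.0, 128.0], [317.0, 102.0], [328.0, 119.0], [289.0, 145.0]]
```

```bash
python3 - <<'E'
from h import *
P={}
for f,roi in [('p1',(160,75,115,110)),('p2',(222,40,140,125))]:
    c=load(f)
    for th in (80,95): 
        bb=[b for b in blobs(c,roi,th) if b[1]<3000]
        for b in bb: print(f,th,b[0].round(1),b[1],b[2].mean(0).round(1),b[2].round(0).tolist())
a,b=load('p1'),load('p2')
def rep(n,u,v):
    X,e=tri([(a,u),(b,v)]);print(n,X.round(4),np.round(e,4))
import sys
E
```

```text
p1 80 [226.1  99.5] 74 [226.2  99.5] [[220.0, 98.0], [227.0, 94.0], [232.0, 101.0], [225.0, 105.0]]
p1 80 [179.5 134.3] 97 [179.5 134.3] [[173.0, 133.0], [180.0, 127.0], [186.0, 135.0], [179.0, 141.0]]
p1 80 [224.4 147.3] 813 [224.4 147.7] [[202.0, 150.0], [234.0, 127.0], [247.0, 145.0], [215.0, 168.0]]
p1 80 [235.  161.8] 93 [234.6 161.6] [[225.0, 164.0], [240.0, 154.0], [244.0, 159.0], [229.0, 169.0]]
p1 95 [226.3  99.5] 91 [226.2  99.5] [[220.0, 98.0], [227.0, 93.0], [233.0, 101.0], [225.0, 106.0]]
p1 95 [172.9 138.1] 221 [176.1 132.3] [[153.0, 161.0], [169.0, 96.0], [199.0, 104.0], [183.0, 168.0]]
p1 95 [179.5 134.5] 131 [179.5 134.5] [[171.0, 133.0], [181.0, 126.0], [188.0, 136.0], [178.0, 143.0]]
p1 95 [224.8 152.1] 1167 [218.2 157.2] [[183.0, 161.0], [235.0, 127.0], [253.0, 154.0], [202.0, 188.0]]
p1 95 [191.4 178.4] 35 [191.7 178.7] [[186.0, 174.0], [188.0, 172.0], [197.0, 184.0], [195.0, 185.0]]
p2 80 [309.4  63.1] 118 [309.3  63.2] [[302.0, 62.0], [311.0, 56.0], [317.0, 64.0], [307.0, 71.0]]
p2 80 [248.5 107. ] 99 [248.5 107. ] [[242.0, 106.0], [250.0, 100.0], [255.0, 108.0], [247.0, 114.0]]
p2 80 [302.8 123.3] 1085 [302.9 123.2] [[276.0, 128.0], [317.0, 100.0], [330.0, 118.0], [289.0, 147.0]]
p2 95 [230.5  58. ] 26 [229.7  58. ] [[222.0, 58.0], [237.0, 55.0], [238.0, 58.0], [222.0, 61.0]]
p2 95 [309.5  63.1] 139 [309.4  63.1] [[301.0, 62.0], [311.0, 55.0], [318.0, 65.0], [308.0, 71.0]]
p2 95 [248.6 106.9] 121 [248.9 107. ] [[241.0, 105.0], [251.0, 99.0], [256.0, 109.0], [247.0, 115.0]]
p2 95 [302.8 123.2] 1169 [302.9 123.1] [[275.0, 128.0], [317.0, 99.0], [330.0, 118.0], [289.0, 147.0]]
p2 95 [237.7 135.2] 96 [239.1 136.6] [[223.0, 116.0], [226.0, 115.0], [255.0, 157.0], [252.0, 159.0]]
```

```bash
python3 - <<'E'
from h import *
a,b=load('p1'),load('p2')
for n,u,v,z in [('bar',(224.4,147.5),(302.9,123.2),.035),('k1',(226.2,99.5),(309.4,63.1),.031),('k2',(179.5,134.3),(248.6,107),.031)]:
    X,e=tri([(a,u),(b,v)]);print(n,X.round(4),np.round(e,4),onz(a,u,z).round(4),onz(b,v,z).round(4))
print([onz(b,q,.035).round(4) for q in ((276,128),(317,100),(330,118),(289,147))])
E
```

```text
bar [0.4943 0.2191 0.0282] [0.0002 0.0002] [0.4939 0.2202 0.035 ] [0.4934 0.2183 0.035 ]
k1 [0.4415 0.2422 0.0275] [0. 0.] [0.4417 0.2425 0.031 ] [0.4418 0.2415 0.031 ]
k2 [0.4604 0.1721 0.0269] [0.0001 0.0001] [0.4604 0.1733 0.031 ] [0.4605 0.1723 0.031 ]
[array([0.4889, 0.1913, 0.035 ]), array([0.4768, 0.2379, 0.035 ]), array([0.4976, 0.2453, 0.035 ]), array([0.5114, 0.1978, 0.035 ])]
```

The bar is at (0.4937, 0.2193). It is 44.4 mm from the midpoint between the small keys (45 specified), and the pad yaw is about 15°. On to the lamp views.

Emit:
{"api": "step_arm", "payload": {"commands": [[[-0.02,-0.045,-0.041,-1,0],[-0.04,-0.09,-0.041,-2,0],[-0.06,-0.135,-0.041,-3,0],[-0.08,-0.18,-0.041,-4,0],[-0.1,-0.225,-0.041,-5,0],[-0.122,-0.28,-0.041,-5.5,0],[-0.122,-0.28,-0.041,-5.5,0],[-0.122,-0.28,-0.041,-5.5,0],[-0.122,-0.28,-0.041,-5.5,0],[-0.122,-0.28,-0.041,-5.5,0],[-0.122,-0.28,-0.041,-5.5,0],[-0.122,-0.28,-0.041,-5.5,0]]]}}

```text
time_s: 3.45
position: [0.5585, -0.15, 0.1737]
tcp_rot: [0.122, 0.993, 0.0, -0.0]
contact_force: [0.3, 0.2, -0.4]
grip_width: 0.0001
```

```bash
python3 - <<'E'
from h import *
c=cap('wrist','l1');print(c['obs']['position'],c['obs']['joint_velocities'].round(3))
E
```

```text
[ 0.55853708 -0.15000462  0.17372031] [-0.008  0.003 -0.004 -0.003  0.001  0.   ]
```

View pics/l1.png

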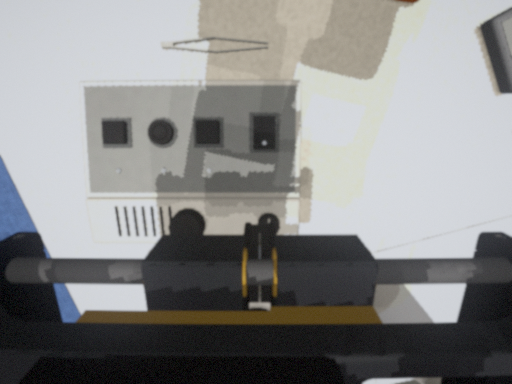

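The lamp is square to the image. The rocker is at (264,132), square A at (208,131), the round key at (162,132) and square B at (116,132). The second view will be shifted sideways.

Emit:
{"api": "step_arm", "payload": {"commands": [[[0,-0.05,0,0,0],[0,-0.1,0,0,0],[0,-0.12,0,0,0],[0,-0.12,0,0,0],[0,-0.12,0,0,0],[0,-0.12,0,0,0],[0,-0.12,0,0,0]]]}}

```text
time_s: 4.2
position: [0.5295, -0.2664, 0.1737]
tcp_rot: [0.122, 0.993, 0.0, -0.0]
contact_force: [-0.8, 0.1, 0.4]
grip_width: 0.0009
```

```bash
python3 - <<'E'
from h import *
c=cap('wrist','l2');print(c['obs']['position'],c['obs']['joint_velocities'].round(3))
def crop(f,x0,y0,w,h,s,out):
    c=load(f);im=c['pixels'][y0:y0+h,x0:x0+w,::-1];im=cv2.resize(im,None,fx=s,fy=s,interpolation=cv2.INTER_CUBIC)
    im=cv2.convertScaleAbs(im,alpha=1.7,beta=20)
    return im
a=crop('l1',75,75,235,125,3.4,'');b=crop('l2',175,75,235,125,3.4,'')
h=min(300,a.shape[0]);
cv2.imwrite('pics/lc.png',cv2.resize(np.vstack([a,b]),None,fx=.7,fy=.7))
E
```

```text
[ 0.52945207 -0.26639801  0.17365655] [-0.001  0.    -0.005 -0.003 -0.002 -0.001]
```

View pics/l2.png

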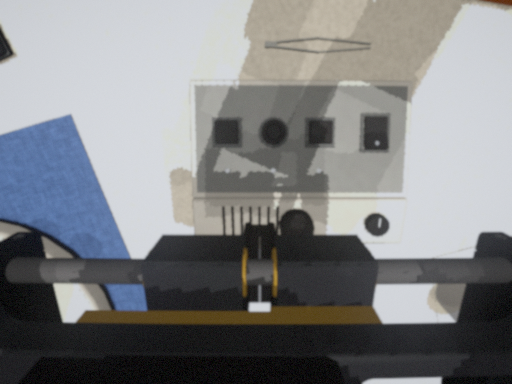

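View pics/lc.png

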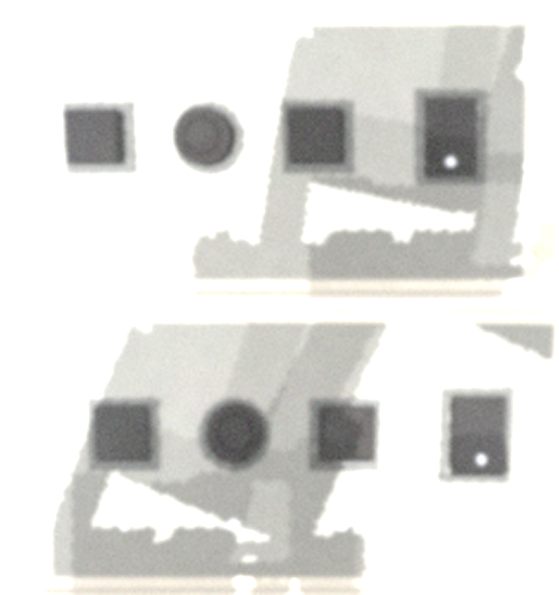

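```bash
python3 - <<'E'
from h import *
a,b=load('l1'),load('l2');Q=[]
for f,roi in (('l1',(85,100,205,75)),('l2',(195,100,205,75))):
    for th in (40,50,60):
        bb=sorted([q for q in blobs(load(f),roi,th,150) if q[1]<1400],key=lambda q:q[0][0])
        print(f,th,[(q[0].round(1).tolist(),int(q[1]),q[2].mean(0).round(1).tolist(),np.ptp(q[2],0).round(0).tolist()) for q in bb])
        if th==50: Q.append(bb)
if len(Q[0])==len(Q[1]):
    for p,q in zip(*Q):
        X,e=tri([(a,p[2].mean(0)),(b,q[2].mean(0))]);print(X.round(4),np.round(e,4),onz(a,p[2].mean(0),.0645).round(4),onz(b,q[2].mean(0),.0645).round(4))
E
```

```text
l1 40 []
l1 50 [([207.7, 131.6], 472, [207.5, 132.0], [23.0, 22.0]), ([263.7, 133.7], 504, [264.0, 132.5], [20.0, 31.0])]
l1 60 [([118.7, 130.1], 186, [115.0, 132.0], [22.0, 20.0]), ([162.1, 132.8], 304, [161.3, 131.9], [29.0, 28.0]), ([207.5, 131.7], 556, [207.5, 131.5], [23.0, 23.0]), ([263.9, 132.2], 685, [264.0, 132.5], [22.0, 33.0])]
l2 40 []
l2 50 [([273.8, 131.9], 434, [274.0, 132.0], [22.0, 24.0]), ([315.9, 132.4], 310, [317.0, 132.0], [16.0, 22.0])]
l2 60 [([226.8, 131.8], 495, [226.5, 132.0], [23.0, 22.0]), ([273.8, 132.0], 503, [274.0, 132.5], [24.0, 25.0]), ([316.4, 132.4], 409, [317.5, 132.0], [19.0, 24.0]), ([374.7, 139.9], 293, [375.5, 139.5], [21.0, 17.0])]
[ 0.4996 -0.2304 -0.1533] [0.0001 0.0001] [ 0.4925 -0.1885  0.0645] [ 0.4803 -0.2373  0.0645]
[ 0.5354 -0.132  -0.2847] [0.0006 0.0006] [ 0.5074 -0.1312  0.0645] [ 0.4912 -0.1936  0.0645]
```

```bash
python3 - <<'E'
from h import *
a,b=load('l1'),load('l2')
for n,u,v in [('rockC',(264,131.8),(375.4,132.4)),('sqA',(207.6,131.8),(319.8,132)),('round',(161.6,132.2),(273.9,132.1)),('sqB',(114.9,132),(226.7,132)),('dot',(264,142.6),(377,143)),
  ]:
    X,e=tri([(a,u),(b,v)]);print(n,X.round(4),np.round(e,4),onz(a,u,.0645).round(4),onz(b,v,.0645).round(4))
# panel edges
for n,uv,z in [('front mid L',(192,81),.045),('rear',(192,196),.07)]: print(n,onz(a,uv,z).round(4))
Rt=R.from_quat(b['obs']['tcp_rot']).as_matrix();print(Rt[:,:2].round(4))
E
```

```text
rockC [ 0.5074 -0.1311  0.0575] [0.0002 0.0002] [ 0.5067 -0.1311  0.0645] [ 0.5064 -0.1338  0.0645]
sqA [ 0.4926 -0.1895  0.0582] [0.0001 0.0001] [ 0.4923 -0.1883  0.0645] [ 0.4919 -0.1907  0.0645]
round [ 0.4808 -0.2373  0.059 ] [0.0001 0.0001] [ 0.4808 -0.2353  0.0645] [ 0.4804 -0.2374  0.0645]
sqB [ 0.4683 -0.2859  0.0596] [0.0003 0.0003] [ 0.4683 -0.2833  0.0645] [ 0.4683 -0.2853  0.0645]
dot [ 0.5176 -0.1338  0.0649] [0.0001 0.0001] [ 0.5176 -0.1337  0.0645] [ 0.5178 -0.1336  0.0645]
front mid L [ 0.4378 -0.1927  0.045 ]
rear [ 0.5541 -0.224   0.07  ]
[[-9.701e-01  2.425e-01]
 [ 2.425e-01  9.701e-01]
 [ 3.000e-04  4.000e-04]]
```

Measured positions:

| Point | Result | Check |
|---|---|---|
| Rocker pivot | (0.507, -0.132), z about 0.058 | expected z 0.0587 |
| Round key | (0.481, -0.237) | z reads about 5 mm below the nominal 0.0645 |

Key spacings come out at 49–50 mm, and about 60 mm from rocker to square A, as specified. Because the heights read low, I'll press by force. I'll go above the rocker's rear half now and stop at z about 0.078.

Emit:
{"api": "step_arm", "payload": {"commands": [[[0.016,0.05,0,0,0],[0.032,0.1,0,0,0],[0.04,0.1255,0,0,0],[0.04,0.1255,0.01,0,0],[0.04,0.1255,0.04,0,0],[0.04,0.1255,0.07,0,0],[0.04,0.1255,0.09,0,0],[0.04,0.1255,0.095,0,0],[0.04,0.1255,0.095,0,0],[0.04,0.1255,0.095,0,0],[0.04,0.1255,0.095,0,0]]]}}

```text
time_s: 5.35
position: [0.5221, -0.1371, 0.0798]
tcp_rot: [0.123, 0.992, -0.0, 0.001]
contact_force: [-0.7, 0.5, 0.8]
grip_width: 0.0004
```

```bash
python3 - <<'E'
from h import *
c=cap('wrist','r1');print(c['obs']['position'],c['obs']['contact_force'].round(2))
im=c['pixels'][100:300,130:390,::-1];cv2.imwrite('pics/r1c.png',cv2.convertScaleAbs(cv2.resize(im,None,fx=3,fy=3),alpha=2,beta=20))
s=cap('scene','r1s');im=s['pixels'][180:300,70:230,::-1];cv2.imwrite('pics/r1sc.png',cv2.convertScaleAbs(cv2.resize(im,None,fx=4.5,fy=4.5,interpolation=cv2.INTER_CUBIC),alpha=1.7,beta=20))
E
```

```text
[ 0.52209296 -0.1370573   0.07980838] [-0.7   0.47  0.81]
```

View pics/r1c.png

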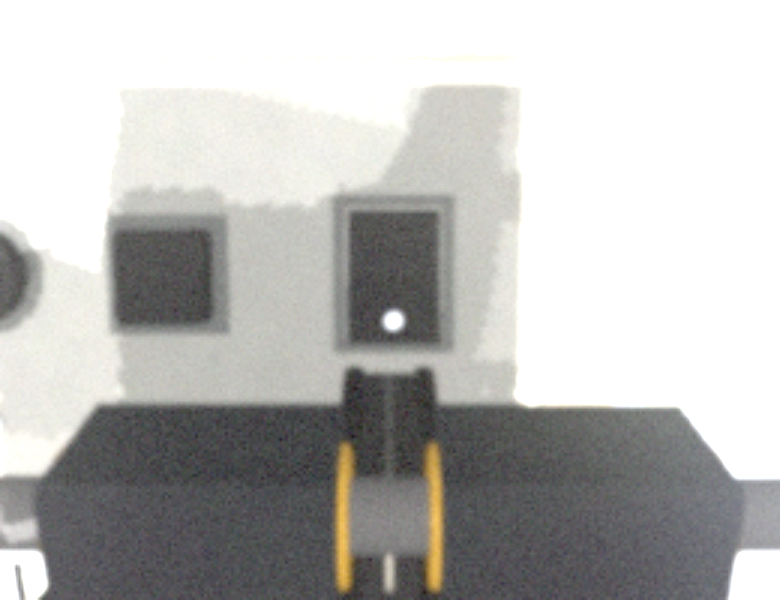

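View pics/r1sc.png

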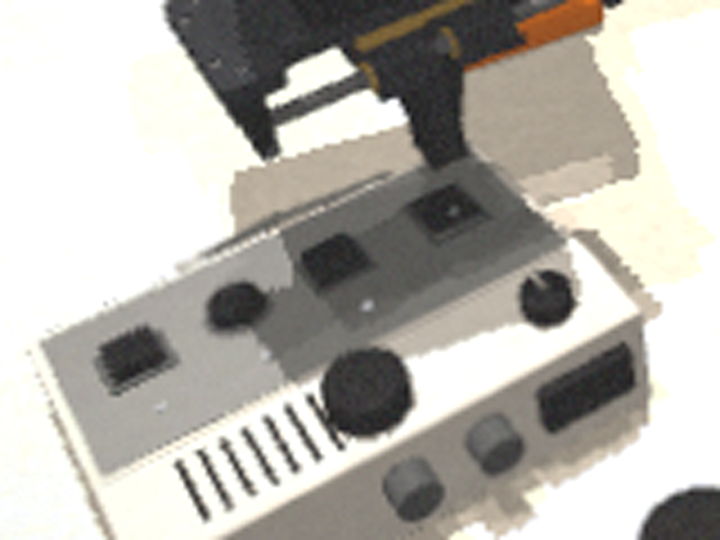

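```bash
python3 - <<'E'
from h import *
s=load('r1s');w=load('r1');p=w['obs']['position'];Rt=R.from_quat(w['obs']['tcp_rot']).as_matrix()
f=lambda X:((proj(s,X)-[70,180])*4.5).round(0).tolist()
print('TCP',f(p),'below .065',f([p[0],p[1],.065]),'dot',f([.5176,-.1338,.065]),'rock',f([.5074,-.1311,.0575]))
print('tip corners',f([p+Rt@[dx,dy,0] for dx in(-.0095,.0095) for dy in(-.015,.015)]))
print('wrist TCP',proj(w,p), onz(w,(260.7,206.5),.065), onz(w,(260.7,206.5),.06))
E
```

```text
TCP [[449.0, 190.0]] below .065 [[453.0, 211.0]] dot [[452.0, 203.0]] rock [[445.0, 202.0]]
tip corners [[429.0, 214.0], [485.0, 188.0], [412.0, 192.0], [467.0, 166.0]]
wrist TCP [[258.26976808 220.31720093]] [ 0.51728041 -0.13394472  0.065     ] [ 0.51901005 -0.13435278  0.06      ]
```

The tip and the rocker line up sideways. In both views, though, the visible fingertip looks shorter than the stated TCP. I'll go down in small steps and read the force each time.

Emit:
{"api": "step_arm", "payload": {"commands": [[[0,0,0.003,0,0],[0,0,0.006,0,0],[0,0,0.009,0,0],[0,0,0.011,0,0],[0,0,0.011,0,0],[0,0,0.011,0,0]]]}}

```text
time_s: 6.05
position: [0.521, -0.1364, 0.0675]
tcp_rot: [0.123, 0.992, 0.0, -0.0]
contact_force: [-0.1, -0.7, 0.4]
grip_width: 0.0003
```

Emit:
{"api": "step_arm", "payload": {"commands": [[[0,0,0.0015,0,0],[0,0,0.003,0,0],[0,0,0.003,0,0],[0,0,0.003,0,0]]]}}

```text
time_s: 6.45
position: [0.521, -0.1365, 0.0646]
tcp_rot: [0.123, 0.992, 0.0, -0.0]
contact_force: [-0.4, -0.1, 0.3]
grip_width: 0.0007
```

```bash
python3 - <<'E'
from h import *
c=cap('wrist','r2');print(c['obs']['position'],c['obs']['contact_force'].round(2))
a=c['pixels'][120:240,180:330,::-1]
s=cap('scene','r2s');b=s['pixels'][180:280,90:215,::-1]
f=lambda i,k:cv2.convertScaleAbs(cv2.resize(i,(600,int(600*i.shape[0]/i.shape[1])),interpolation=cv2.INTER_CUBIC)[:480],alpha=k,beta=20)
cv2.imwrite('pics/r2c.png',f(a,2));cv2.imwrite('pics/r2sc.png',f(b,1.7))
E
```

```text
[ 0.52103033 -0.13645035  0.06461201] [-0.37 -0.08  0.32]
```

View pics/r2c.png

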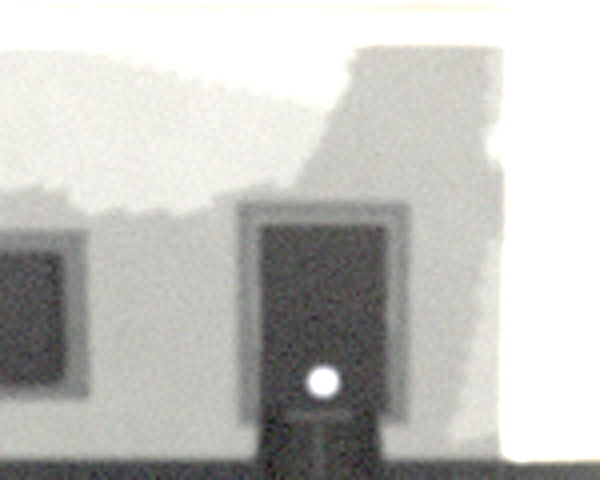

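View pics/r2sc.png

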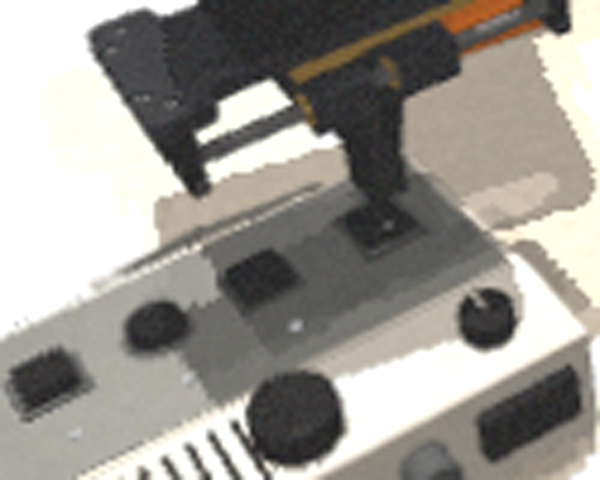

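No force at z 0.0646, and the scene view still shows a gap between the tip (385,205) and the dot (388,224). I'll keep going down.

Emit:
{"api": "step_arm", "payload": {"commands": [[[0,0,0.001,0,0],[0,0,0.002,0,0],[0,0,0.003,0,0],[0,0,0.003,0,0],[0,0,0.003,0,0]]]}}

```text
time_s: 7.05
position: [0.521, -0.1364, 0.0616]
tcp_rot: [0.123, 0.992, 0.0, -0.0]
contact_force: [0.4, -0.2, 0.2]
grip_width: 0.0006
```

Emit:
{"api": "step_arm", "payload": {"commands": [[[0,0,0.001,0,0],[0,0,0.002,0,0],[0,0,0.002,0,0],[0,0,0.002,0,0]]]}}

```text
time_s: 7.45
position: [0.521, -0.1365, 0.0596]
tcp_rot: [0.123, 0.992, 0.0, -0.0]
contact_force: [-0.1, -0.4, 0.7]
grip_width: 0.0005
```

```bash
python3 - <<'E'
from h import *
c=cap('wrist','r3');print(c['obs']['position'],c['obs']['contact_force'].round(2))
a=c['pixels'][120:240,180:330,::-1]
s=cap('scene','r3s');b=s['pixels'][180:280,90:215,::-1]
f=lambda i,k:cv2.convertScaleAbs(cv2.resize(i,(400,int(400*i.shape[0]/i.shape[1])),interpolation=cv2.INTER_CUBIC)[:320],alpha=k,beta=20)
cv2.imwrite('pics/r3c.png',np.hstack([f(a,2),f(b,1.7)]))
E
```

```text
[ 0.52103739 -0.13645084  0.05960849] [-0.08 -0.37  0.69]
```

View pics/r3c.png

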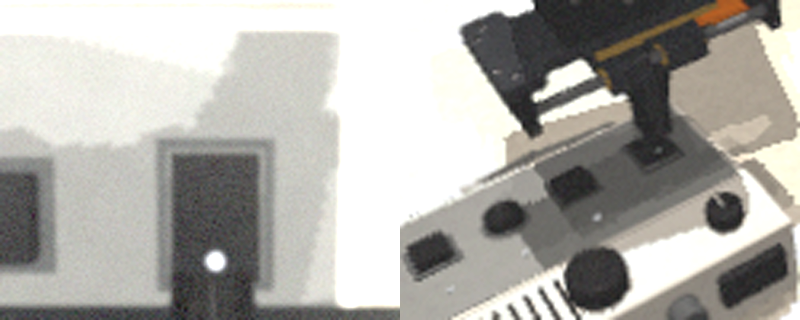

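Still no force. The dot is still visible just in front of the finger's front edge, so I'll move 3 mm towards the pivot to land well on the rear half, then carry on down.

Emit:
{"api": "step_arm", "payload": {"commands": [[[0.002,0,0,0,0],[0.003,0,0,0,0],[0.003,0,0.001,0,0],[0.003,0,0.002,0,0],[0.003,0,0.002,0,0]]]}}

```text
time_s: 8.05
position: [0.5181, -0.1357, 0.0575]
tcp_rot: [0.123, 0.992, 0.0, -0.0]
contact_force: [0.7, 0.1, -0.1]
grip_width: 0.0008
```

Emit:
{"api": "step_arm", "payload": {"commands": [[[0,0,0.001,0,0],[0,0,0.002,0,0],[0,0,0.002,0,0],[0,0,0.002,0,0]]]}}

```text
time_s: 8.45
position: [0.5181, -0.1357, 0.0556]
tcp_rot: [0.123, 0.992, 0.0, -0.0]
contact_force: [0.2, -0.4, -0.4]
grip_width: 0.0006
```

Emit:
{"api": "step_arm", "payload": {"commands": [[[0,0,0.001,0,0],[0,0,0.002,0,0],[0,0,0.002,0,0],[0,0,0.002,0,0]]]}}

```text
time_s: 8.85
position: [0.5181, -0.1357, 0.0536]
tcp_rot: [0.123, 0.992, 0.0, -0.0]
contact_force: [0.4, 0.5, -0.5]
grip_width: 0.0006
```

```bash
cat > v.py <<'E'
import sys
from h import *
n=sys.argv[1]
c=cap('wrist',n);print(c['obs']['position'],c['obs']['contact_force'].round(2))
a=c['pixels'][120:240,180:330,::-1]
s=cap('scene',n+'s');b=s['pixels'][180:280,90:215,::-1]
f=lambda i,k:cv2.convertScaleAbs(cv2.resize(i,(400,int(400*i.shape[0]/i.shape[1])),interpolation=cv2.INTER_CUBIC)[:320],alpha=k,beta=20)
cv2.imwrite('pics/%sc.png'%n,np.hstack([f(a,2),f(b,1.7)]))
E
python3 v.py r4
```

```text
[ 0.51812861 -0.13571905  0.0536013 ] [ 0.44  0.51 -0.46]
```

View pics/r4c.png

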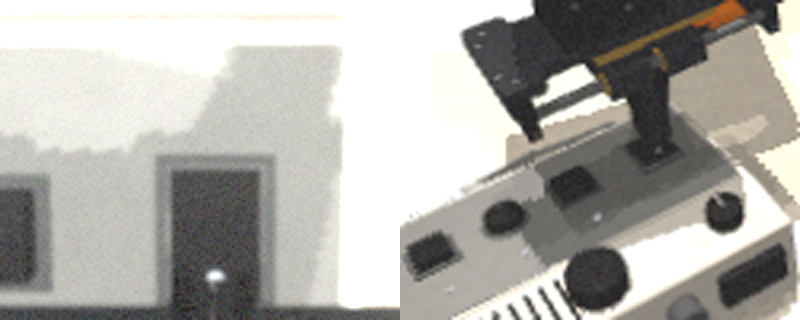

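No contact yet. The tip is now starting to hide the dot, so it is directly over the rear half. Continuing.

Emit:
{"api": "step_arm", "payload": {"commands": [[[0,0,0.001,0,0],[0,0,0.002,0,0],[0,0,0.002,0,0],[0,0,0.002,0,0]]]}}

```text
time_s: 9.35
position: [0.5181, -0.1357, 0.0516]
tcp_rot: [0.123, 0.992, 0.0, -0.0]
contact_force: [-0.0, -0.2, 0.7]
grip_width: 0.0005
```

Emit:
{"api": "step_arm", "payload": {"commands": [[[0,0,0.001,0,0],[0,0,0.002,0,0],[0,0,0.002,0,0],[0,0,0.002,0,0]]]}}

```text
time_s: 9.75
position: [0.5181, -0.1357, 0.0496]
tcp_rot: [0.123, 0.992, 0.0, -0.0]
contact_force: [-0.1, 0.1, 0.8]
grip_width: 0.0006
```

```bash
python3 v.py r5
```

```text
[ 0.51812964 -0.13570752  0.04960388] [-0.11  0.05  0.85]
```

View pics/r5c.png

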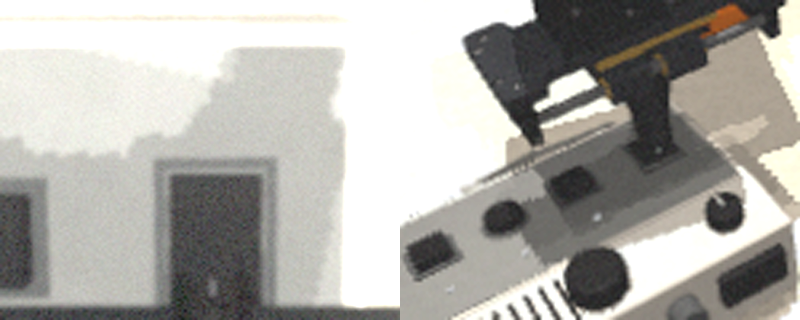

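Emit:
{"api": "step_arm", "payload": {"commands": [[[0,0,0.001,0,0],[0,0,0.002,0,0],[0,0,0.002,0,0],[0,0,0.002,0,0]]]}}

```text
time_s: 10.25
position: [0.5181, -0.1357, 0.0476]
tcp_rot: [0.123, 0.992, 0.0, -0.0]
contact_force: [0.3, -0.1, 0.1]
grip_width: 0.0007
```

Emit:
{"api": "step_arm", "payload": {"commands": [[[0,0,0.001,0,0],[0,0,0.002,0,0],[0,0,0.002,0,0],[0,0,0.002,0,0]]]}}

```text
time_s: 10.65
position: [0.5181, -0.1357, 0.0456]
tcp_rot: [0.123, 0.992, 0.0, -0.0]
contact_force: [0.1, 0.2, 0.1]
grip_width: 0.0001
```

```bash
python3 v.py r6
```

```text
[ 0.51814273 -0.13572602  0.04561967] [0.14 0.2  0.13]
```

View pics/r6c.png

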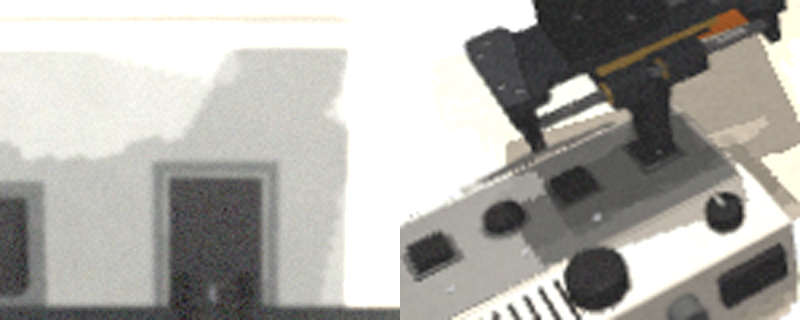

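Both views now show the tip right at the rocker with the dot hidden, but there is still no force. The body clearance is fine: about 45 mm above the deck and 27 mm above the cap. Continuing in fine steps.

Emit:
{"api": "step_arm", "payload": {"commands": [[[0,0,0.001,0,0],[0,0,0.002,0,0],[0,0,0.002,0,0],[0,0,0.002,0,0]]]}}

```text
time_s: 11.15
position: [0.5181, -0.1357, 0.0436]
tcp_rot: [0.123, 0.992, 0.0, -0.0]
contact_force: [-0.7, 0.1, 0.8]
grip_width: 0.0001
```

```bash
python3 v.py r7
```

```text
[ 0.5181178  -0.13572305  0.04359524] [-0.71  0.12  0.8 ]
```

View pics/r7c.png

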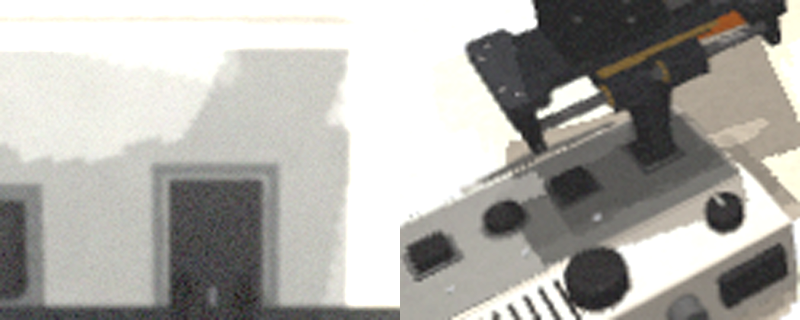

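Emit:
{"api": "step_arm", "payload": {"commands": [[[0,0,0.001,0,0],[0,0,0.002,0,0],[0,0,0.002,0,0],[0,0,0.002,0,0]]]}}

```text
time_s: 11.65
position: [0.5181, -0.1357, 0.0416]
tcp_rot: [0.123, 0.992, 0.0, -0.0]
contact_force: [-0.0, -0.2, 0.7]
grip_width: 0.0006
```

Emit:
{"api": "step_arm", "payload": {"commands": [[[0,0,0.001,0,0],[0,0,0.002,0,0],[0,0,0.002,0,0],[0,0,0.002,0,0]]]}}

```text
time_s: 12.05
position: [0.5181, -0.1357, 0.0396]
tcp_rot: [0.123, 0.992, 0.0, -0.0]
contact_force: [-0.3, 0.5, -0.5]
grip_width: 0.0005
```

```bash
python3 v.py r8
```

```text
[ 0.51812676 -0.1357264   0.03958781] [-0.28  0.5  -0.48]
```

View pics/r8c.png

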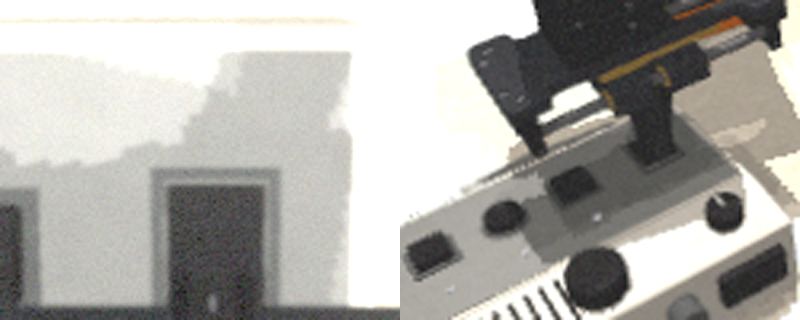

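There is still no contact at TCP z 0.0396, so I'll triangulate the visible tip itself before going lower.

```bash
python3 - <<'E'
from h import *
s=load('r1s');w=load('r1');p=w['obs']['position'];Rt=R.from_quat(w['obs']['tcp_rot']).as_matrix()
for n,su in [('left corner',(429,160)),('right',(466,155)),('mid',(447,167))]:
    for wu in [(250,222.7),(260,222.7),(270,222.7)]:
        X,e=tri([(s,(su[0]/4.5+70,su[1]/4.5+180-1.6)),(w,wu)]);print(n,wu,X.round(4),'tool',(Rt.T@(X-p)).round(4),np.round(e,4))
# big crops now
for n in ('r2s','r8s'):
    i=load(n)['pixels'][185:245,135:195,::-1];cv2.imwrite('pics/%sb.png'%n,cv2.convertScaleAbs(cv2.resize(i,None,fx=6.5,fy=6.5,interpolation=cv2.INTER_CUBIC),alpha=2.5,beta=10))
a=cv2.imread('pics/r2sb.png');b=cv2.imread('pics/r8sb.png');cv2.imwrite('pics/cmp.png',np.hstack([a,b]))
t=cap('top','t8');i=t['pixels'][150:260,300:430,::-1];cv2.imwrite('pics/t8c.png',cv2.convertScaleAbs(cv2.resize(i,None,fx=5,fy=5,interpolation=cv2.INTER_CUBIC),alpha=2,beta=10))
E
```

```text
left corner (250, 222.7) [ 0.5143 -0.1396  0.1014] tool [ 0.0069 -0.0043 -0.0216] [0.001 0.001]
left corner (260, 222.7) [ 0.5147 -0.1361  0.1005] tool [ 0.0073 -0.0009 -0.0207] [0.0021 0.0021]
left corner (270, 222.7) [ 0.515  -0.1326  0.0999] tool [ 0.0079  0.0025 -0.0201] [0.0053 0.0053]
right (250, 222.7) [ 0.5198 -0.1325  0.099 ] tool [ 0.0033  0.0039 -0.0192] [0.0097 0.0097]
right (260, 222.7) [ 0.5202 -0.1289  0.0977] tool [ 0.0037  0.0074 -0.0179] [0.0065 0.0065]
right (270, 222.7) [ 0.5206 -0.1253  0.0966] tool [ 0.0043  0.011  -0.0168] [0.0032 0.0032]
mid (250, 222.7) [ 0.5183 -0.1373  0.0959] tool [ 0.0036 -0.0011 -0.0161] [0.0045 0.0045]
mid (260, 222.7) [ 0.5187 -0.1337  0.0948] tool [ 0.004   0.0024 -0.015 ] [0.0013 0.0013]
mid (270, 222.7) [ 0.5191 -0.1301  0.094 ] tool [ 0.0046  0.006  -0.0142] [0.002 0.002]
```

View pics/cmp.png

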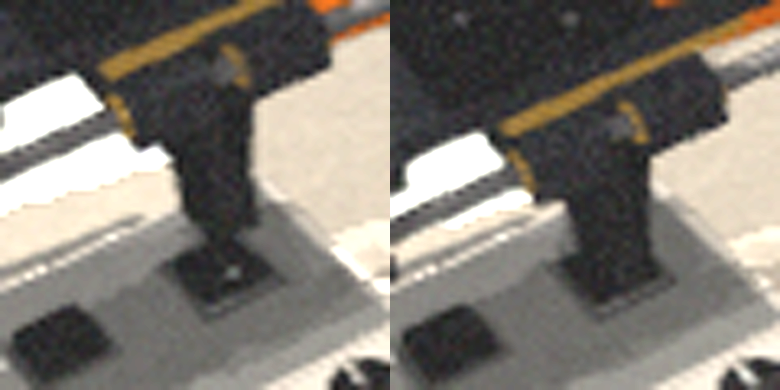

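View pics/t8c.png

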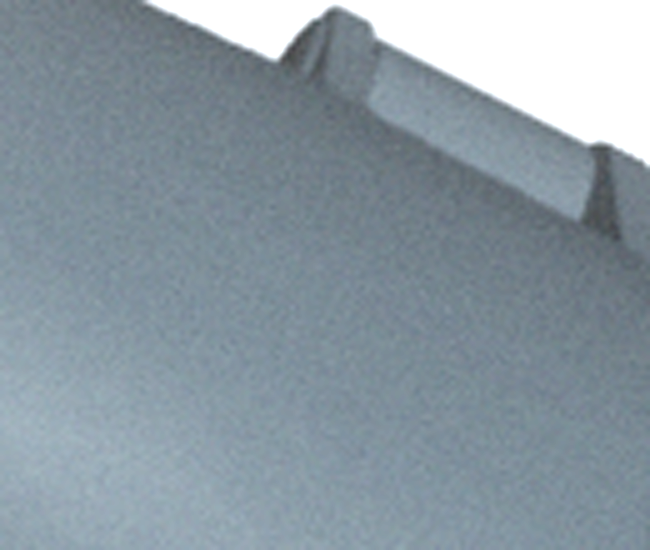

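The visible tip sits about 15–20 mm above the reported TCP, much like grip_depth (18.7 mm). That puts it at z about 0.055–0.06 now, which is near contact. Continuing in 1 mm steps.

Emit:
{"api": "step_arm", "payload": {"commands": [[[0,0,0.001,0,0],[0,0,0.001,0,0],[0,0,0.001,0,0]]]}}

```text
time_s: 12.5
position: [0.5181, -0.1357, 0.0386]
tcp_rot: [0.123, 0.992, 0.0, -0.0]
contact_force: [0.8, -0.7, 0.5]
grip_width: 0.0004
```

Emit:
{"api": "step_arm", "payload": {"commands": [[[0,0,0.001,0,0],[0,0,0.001,0,0],[0,0,0.001,0,0]]]}}

```text
time_s: 12.8
position: [0.5181, -0.1357, 0.0376]
tcp_rot: [0.123, 0.992, 0.0, -0.0]
contact_force: [-0.4, -0.2, 0.6]
grip_width: 0.0006
```

Emit:
{"api": "step_arm", "payload": {"commands": [[[0,0,0.001,0,0],[0,0,0.001,0,0],[0,0,0.001,0,0]]]}}

```text
time_s: 13.1
position: [0.5183, -0.1358, 0.0368]
tcp_rot: [0.123, 0.992, -0.0, 0.0]
contact_force: [0.5, 0.4, 1.2]
grip_width: 0.0
```

```bash
python3 v.py r9;python3 - <<'E'
from h import *
i=load('r9s')['pixels'][185:245,135:195,::-1];b=cv2.convertScaleAbs(cv2.resize(i,None,fx=6.5,fy=6.5,interpolation=cv2.INTER_CUBIC),alpha=2.5,beta=10)
i=load('r9')['pixels'][140:240,210:310,::-1];a=cv2.convertScaleAbs(cv2.resize(i,(390,390),interpolation=cv2.INTER_CUBIC),alpha=2.5,beta=10)
cv2.imwrite('pics/r9b.png',np.hstack([a,b]))
E
```

```text
[ 0.51831465 -0.13578789  0.03680136] [0.48 0.43 1.17]
```

View pics/r9b.png

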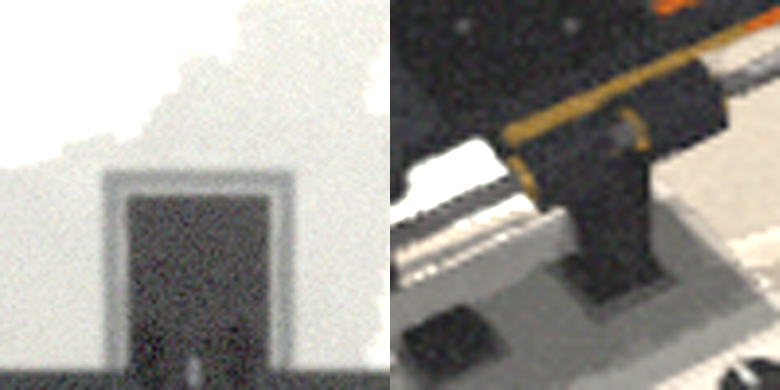

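First contact: the pose is off the command by 0.2 mm and the force is rising at TCP z about 0.037, so the tip is about 30 mm short. I'll press about 5.5 mm on, in small steps.

Emit:
{"api": "step_arm", "payload": {"commands": [[[0,0,0.001,0,0],[0,0,0.002,0,0],[0,0,0.002,0,0]]]}}

```text
time_s: 13.5
position: [0.519, -0.1361, 0.0349]
tcp_rot: [0.123, 0.992, -0.0, 0.001]
contact_force: [2.3, 0.8, 2.6]
grip_width: 0.0001
```

Emit:
{"api": "step_arm", "payload": {"commands": [[[0,0,0.001,0,0],[0,0,0.002,0,0],[0,0,0.002,0,0]]]}}

```text
time_s: 13.8
position: [0.5189, -0.1361, 0.0327]
tcp_rot: [0.123, 0.992, -0.0, 0.001]
contact_force: [1.9, -0.6, 3.1]
grip_width: 0.0005
```

Emit:
{"api": "step_arm", "payload": {"commands": [[[0,0,0.001,0,0],[0,0,0.001,0,0],[0,0,0.001,0,0]]]}}

```text
time_s: 14.1
position: [0.5187, -0.1361, 0.0318]
tcp_rot: [0.123, 0.992, -0.0, 0.001]
contact_force: [3.6, 0.1, 3.6]
grip_width: 0.0006
```

```bash
cat > v2.py <<'E'
import sys
from h import *
n=sys.argv[1]
c=cap('wrist',n);s=cap('scene',n+'s');print(c['obs']['position'].round(4),c['obs']['contact_force'].round(2),c['obs']['time_s'])
i=s['pixels'][185:245,135:195,::-1];b=cv2.convertScaleAbs(cv2.resize(i,None,fx=6.5,fy=6.5,interpolation=cv2.INTER_CUBIC),alpha=2.5,beta=10)
i=c['pixels'][140:240,210:310,::-1];a=cv2.convertScaleAbs(cv2.resize(i,(390,390),interpolation=cv2.INTER_CUBIC),alpha=2.5,beta=10)
cv2.imwrite('pics/%sb.png'%n,np.hstack([a,b]))
E
python3 v2.py r10
```

```text
[ 0.5187 -0.1361  0.0318] [3.64 0.14 3.6 ] 14.1
```

View pics/r10b.png

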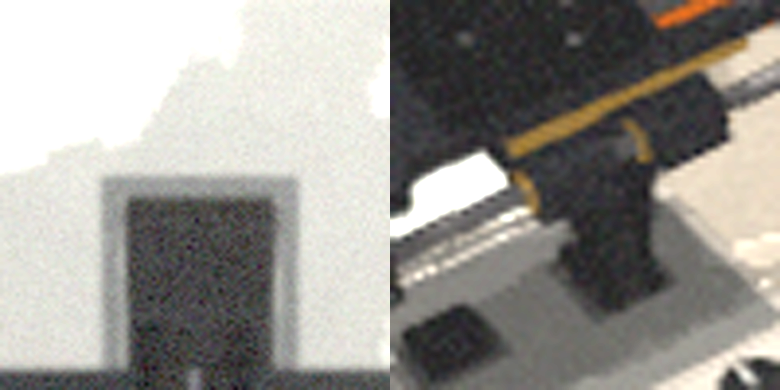

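The rocker is turning: its front edge has risen over the light frame line. I'll continue until it meets the stop.

Emit:
{"api": "step_arm", "payload": {"commands": [[[0,0,0.001,0,0],[0,0,0.001,0,0],[0,0,0.001,0,0]]]}}

```text
time_s: 14.5
position: [0.5187, -0.1361, 0.0316]
tcp_rot: [0.123, 0.992, -0.0, 0.001]
contact_force: [1.3, -0.1, 10.0]
grip_width: 0.0005
```

Emit:
{"api": "step_arm", "payload": {"commands": [[[0,0,0.001,0,0],[0,0,0.001,0,0],[0,0,0.001,0,0]]]}}

```text
time_s: 14.8
position: [0.5188, -0.1361, 0.0314]
tcp_rot: [0.123, 0.992, -0.0, 0.001]
contact_force: [0.9, -0.5, 15.2]
grip_width: 0.0003
```

Emit:
{"api": "step_arm", "payload": {"commands": [[[0,0,0.001,0,0],[0,0,0.001,0,0],[0,0,0.001,0,0]]]}}

```text
time_s: 15.1
position: [0.5188, -0.1362, 0.0312]
tcp_rot: [0.123, 0.992, -0.001, 0.001]
contact_force: [0.1, 0.0, 20.9]
grip_width: 0.0004
```

It hit a hard stop: 21 N at TCP z 0.0312, after the expected travel of about 5.5 mm. I'll lift, move over the round key and check the rocker.

Emit:
{"api": "step_arm", "payload": {"commands": [[[0,0,-0.01,0,0],[0,0,-0.03,0,0],[0,0,-0.046,0,0],[0,0,-0.046,0,0],[0.005,-0.04,-0.046,0,0],[0.01,-0.08,-0.046,0,0],[0.0118,-0.1074,-0.046,0,0],[0.0118,-0.1074,-0.046,0,0],[0.0118,-0.1074,-0.046,0,0],[0.0118,-0.1074,-0.046,0,0]]]}}

```text
time_s: 16.1
position: [0.4794, -0.2352, 0.0737]
tcp_rot: [0.123, 0.992, 0.001, -0.001]
contact_force: [0.2, 0.5, -1.1]
grip_width: 0.0002
```

```bash
python3 - <<'E'
from h import *
c=cap('wrist','k1');print(c['obs']['position'].round(4),c['obs']['contact_force'].round(2))
i=c['pixels'][100:240,150:400,::-1];cv2.imwrite('pics/k1c.png',cv2.convertScaleAbs(cv2.resize(i,None,fx=3.1,fy=3.1,interpolation=cv2.INTER_CUBIC),alpha=2.2,beta=10))
s=cap('scene','k1s')
i=s['pixels'][185:285,80:205,::-1];cv2.imwrite('pics/k1sc.png',cv2.convertScaleAbs(cv2.resize(i,None,fx=5,fy=5,interpolation=cv2.INTER_CUBIC),alpha=2.,beta=10))
E
```

```text
[ 0.4794 -0.2352  0.0737] [ 0.17  0.51 -1.05]
```

View pics/k1c.png

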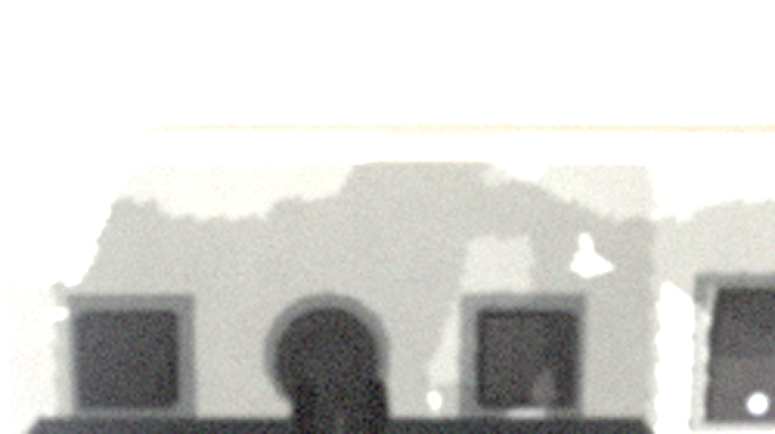

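View pics/k1sc.png

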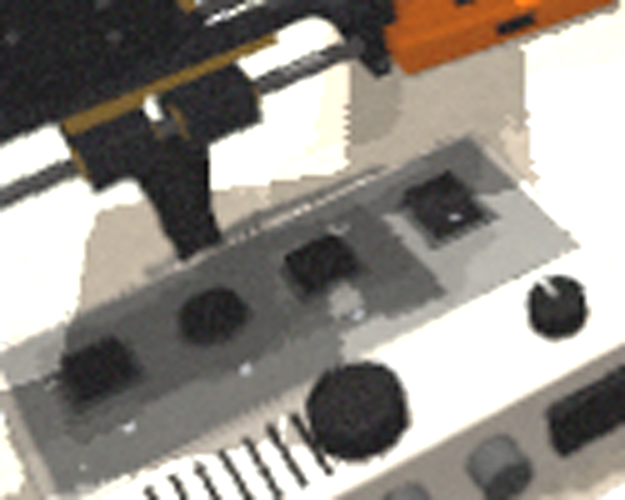

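The rocker's front half now stands up over its frame, and its dot sits lower. The tip is over the round key within about 2 mm, and the neighbouring keys are well clear of it. Going down.

Emit:
{"api": "step_arm", "payload": {"commands": [[[0,-0.001,0,0,0],[0,-0.001,0.01,0,0],[0,-0.001,0.02,0,0],[0,-0.001,0.028,0,0],[0,-0.001,0.032,0,0],[0,-0.001,0.032,0,0],[0,-0.001,0.032,0,0]]]}}

```text
time_s: 16.9
position: [0.4802, -0.238, 0.0425]
tcp_rot: [0.123, 0.992, 0.0, -0.0]
contact_force: [0.2, 0.4, 0.0]
grip_width: 0.0003
```

```bash
cat > v3.py <<'E'
import sys
from h import *
n=sys.argv[1]
c=cap('wrist',n);s=cap('scene',n+'s');print(c['obs']['position'].round(4),c['obs']['contact_force'].round(2),c['obs']['time_s'])
i=s['pixels'][205:265,85:155,::-1];b=cv2.convertScaleAbs(cv2.resize(i,(455,390),interpolation=cv2.INTER_CUBIC),alpha=2.5,beta=10)
i=c['pixels'][150:240,215:305,::-1];a=cv2.convertScaleAbs(cv2.resize(i,(340,390),interpolation=cv2.INTER_CUBIC),alpha=2.5,beta=10)
cv2.imwrite('pics/%sb.png'%n,np.hstack([a,b]))
E
python3 v3.py k2
```

```text
[ 0.4802 -0.238   0.0425] [0.25 0.42 0.02] 16.9
```

View pics/k2b.png

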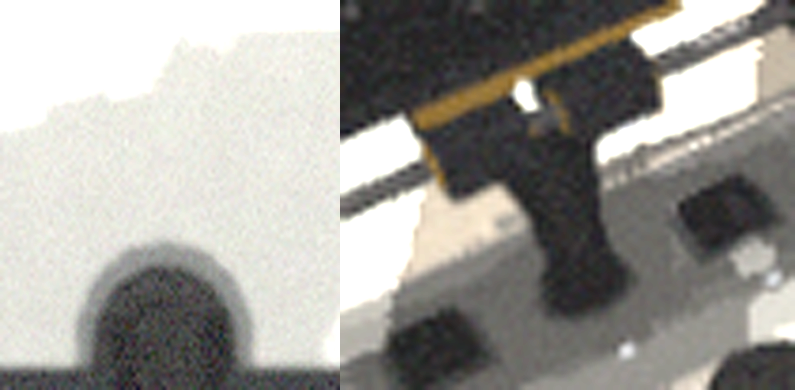

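The tip is centred over the round key in both views. I'll press in small steps.

Emit:
{"api": "step_arm", "payload": {"commands": [[[0,0,0.002,0,0],[0,0,0.004,0,0],[0,0,0.005,0,0],[0,0,0.005,0,0]]]}}

```text
time_s: 17.4
position: [0.4801, -0.2379, 0.0375]
tcp_rot: [0.123, 0.992, 0.0, -0.0]
contact_force: [0.5, 0.7, 0.0]
grip_width: 0.0001
```

Emit:
{"api": "step_arm", "payload": {"commands": [[[0,0,0.001,0,0],[0,0,0.002,0,0],[0,0,0.002,0,0]]]}}

```text
time_s: 17.7
position: [0.4805, -0.2381, 0.0358]
tcp_rot: [0.123, 0.992, -0.0, 0.0]
contact_force: [0.2, 0.5, 1.9]
grip_width: 0.0006
```

Emit:
{"api": "step_arm", "payload": {"commands": [[[0,0,0.001,0,0],[0,0,0.002,0,0],[0,0,0.002,0,0]]]}}

```text
time_s: 18.0
position: [0.4807, -0.2382, 0.0337]
tcp_rot: [0.123, 0.992, -0.0, 0.001]
contact_force: [0.5, 0.8, 2.1]
grip_width: 0.0007
```

Emit:
{"api": "step_arm", "payload": {"commands": [[[0,0,0.001,0,0],[0,0,0.001,0,0],[0,0,0.001,0,0]]]}}

```text
time_s: 18.3
position: [0.4805, -0.2382, 0.0327]
tcp_rot: [0.123, 0.992, -0.0, 0.0]
contact_force: [2.3, -0.1, 2.2]
grip_width: 0.0004
```

Contact came at about 0.036 with the steady force of about 2.2 N the key should give. I'll continue to the stop, expected near 0.030.

Emit:
{"api": "step_arm", "payload": {"commands": [[[0,0,0.001,0,0],[0,0,0.002,0,0],[0,0,0.002,0,0]]]}}

```text
time_s: 18.6
position: [0.4805, -0.2382, 0.0306]
tcp_rot: [0.123, 0.992, -0.0, 0.0]
contact_force: [1.6, -0.3, 2.8]
grip_width: 0.0005
```

Emit:
{"api": "step_arm", "payload": {"commands": [[[0,0,0.001,0,0],[0,0,0.001,0,0],[0,0,0.001,0,0]]]}}

```text
time_s: 18.9
position: [0.4805, -0.2383, 0.0303]
tcp_rot: [0.123, 0.992, -0.0, 0.0]
contact_force: [0.0, 0.3, 6.6]
grip_width: 0.0005
```

Emit:
{"api": "step_arm", "payload": {"commands": [[[0,0,0.001,0,0],[0,0,0.001,0,0],[0,0,0.001,0,0]]]}}

```text
time_s: 19.2
position: [0.4806, -0.2383, 0.03]
tcp_rot: [0.123, 0.992, -0.0, 0.001]
contact_force: [0.1, 0.5, 13.5]
grip_width: 0.0006
```

Emit:
{"api": "step_arm", "payload": {"commands": [[[0,0,0.001,0,0],[0,0,0.001,0,0],[0,0,0.001,0,0]]]}}

```text
time_s: 19.5
position: [0.4807, -0.2384, 0.0298]
tcp_rot: [0.123, 0.992, -0.001, 0.001]
contact_force: [-1.5, 2.1, 17.3]
grip_width: 0.0006
```

Fully down: 17 N at the stop, with about 6 mm of travel. I'll lift to the earlier l1 viewpoint to check the rocker and keys.

Emit:
{"api": "step_arm", "payload": {"commands": [[[0,0,-0.01,0,0],[0,0,-0.04,0,0],[0,0,-0.08,0,0],[0,0,-0.12,0,0],[-0.025,0.05,-0.145,0,0],[-0.05,0.09,-0.145,0,0],[-0.054,0.104,-0.145,0,0],[-0.054,0.104,-0.145,0,0],[-0.054,0.104,-0.145,0,0],[-0.054,0.104,-0.145,0,0],[-0.054,0.104,-0.145,0,0]]]}}

```text
time_s: 20.6
position: [0.5568, -0.1512, 0.1721]
tcp_rot: [0.124, 0.992, 0.0, -0.001]
contact_force: [-0.7, -0.5, -0.3]
grip_width: 0.0003
```

```bash
python3 - <<'E'
from h import *
c=cap('wrist','l3');print(c['obs']['position'].round(4),c['obs']['contact_force'].round(2));s=cap('scene','l3s')
g=lambda f:cv2.convertScaleAbs(cv2.resize(load(f)['pixels'][95:170,90:305,::-1],None,fx=3.6,fy=3.6,interpolation=cv2.INTER_CUBIC),alpha=2.2,beta=10)
cv2.imwrite('pics/l3c.png',np.vstack([g('l1'),g('l3')]))
g=lambda f:cv2.convertScaleAbs(cv2.resize(load(f)['pixels'][205:285,75:205,::-1],None,fx=3,fy=3,interpolation=cv2.INTER_CUBIC),alpha=2.2,beta=10)
cv2.imwrite('pics/l3sc.png',np.hstack([g('scene0'),g('l3s')]))
E
```

```text
[ 0.5568 -0.1512  0.1721] [-0.72 -0.46 -0.29]
```

View pics/l3c.png

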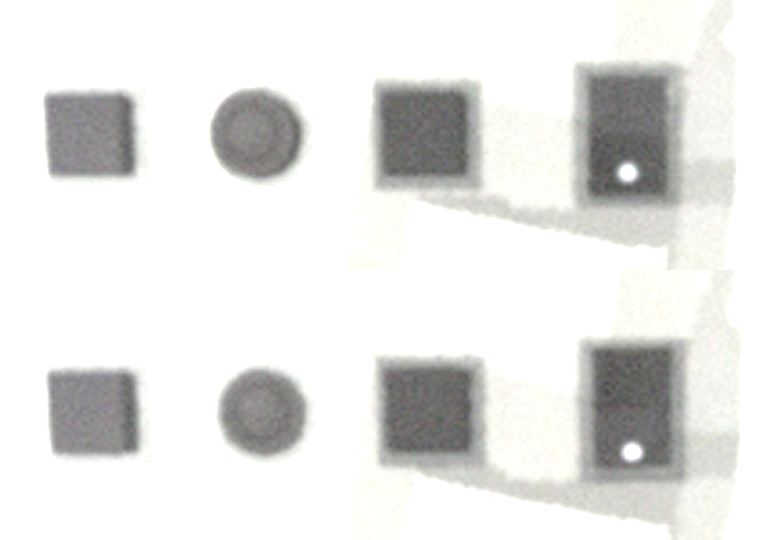

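View pics/l3sc.png

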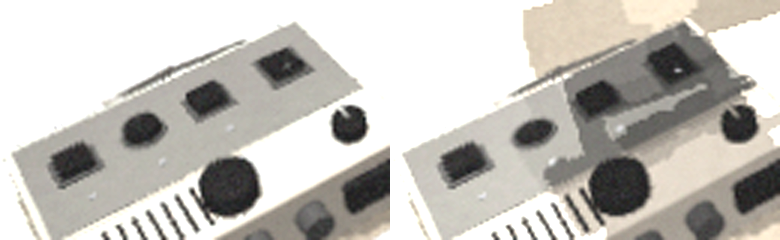

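The round key has sunk (its side shadow is gone), the rocker's two halves have swapped shading, and both square keys are unchanged. On to the pad.

Emit:
{"api": "step_arm", "payload": {"commands": [[[0.02,0.045,0,0,0],[0.04,0.09,0,0,0],[0.06,0.135,0,0,0],[0.08,0.18,0,0,0],[0.1,0.225,0,0,0],[0.12,0.27,0,0,0],[0.14,0.315,0.02,0,0],[0.151,0.344,0.05,0,0],[0.151,0.344,0.09,0,0],[0.151,0.344,0.122,0,0],[0.151,0.344,0.122,0,0],[0.151,0.344,0.122,0,0],[0.151,0.344,0.122,0,0],[0.151,0.344,0.122,0,0]]]}}

```text
time_s: 22.1
position: [0.4973, 0.2201, 0.0526]
tcp_rot: [0.123, 0.992, 0.001, 0.002]
contact_force: [-1.2, 0.8, 0.6]
grip_width: -0.0
```

```bash
cat > v4.py <<'E'
import sys
from h import *
n=sys.argv[1]
c=cap('wrist',n);s=cap('scene',n+'s');print(c['obs']['position'].round(4),c['obs']['contact_force'].round(2),c['obs']['time_s'],c['obs']['joint_velocities'].round(3))
i=s['pixels'][120:200,205:295,::-1];b=cv2.convertScaleAbs(cv2.resize(i,(450,400),interpolation=cv2.INTER_CUBIC),alpha=1.8,beta=10)
i=c['pixels'][60:240,180:337,::-1];a=cv2.convertScaleAbs(cv2.resize(i,(349,400),interpolation=cv2.INTER_CUBIC),alpha=1.8,beta=10)
cv2.imwrite('pics/%sb.png'%n,np.hstack([a,b]))
E
python3 v4.py s1
```

```text
[0.4973 0.2201 0.0526] [-1.2   0.83  0.61] 22.1 [ 0.004  0.002  0.005  0.    -0.003 -0.   ]
```

View pics/s1b.png

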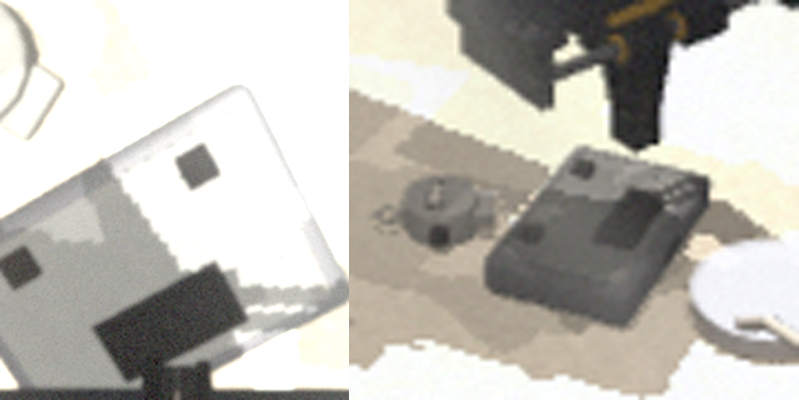

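Emit:
{"api": "step_arm", "payload": {"commands": [[[0.003,-0.0015,0,0,0],[0.003,-0.0015,0.015,0,0],[0.003,-0.0015,0.028,0,0],[0.003,-0.0015,0.035,0,0],[0.003,-0.0015,0.035,0,0],[0.003,-0.0015,0.035,0,0]]]}}

```text
time_s: 22.8
position: [0.4923, 0.2194, 0.0155]
tcp_rot: [0.123, 0.992, -0.0, -0.0]
contact_force: [0.5, 0.2, -0.7]
grip_width: 0.0006
```

```bash
python3 v4.py s2
```

```text
[0.4923 0.2194 0.0155] [ 0.52  0.16 -0.68] 22.8 [ 0.002 -0.013 -0.006  0.     0.001  0.001]
```

View pics/s2b.png

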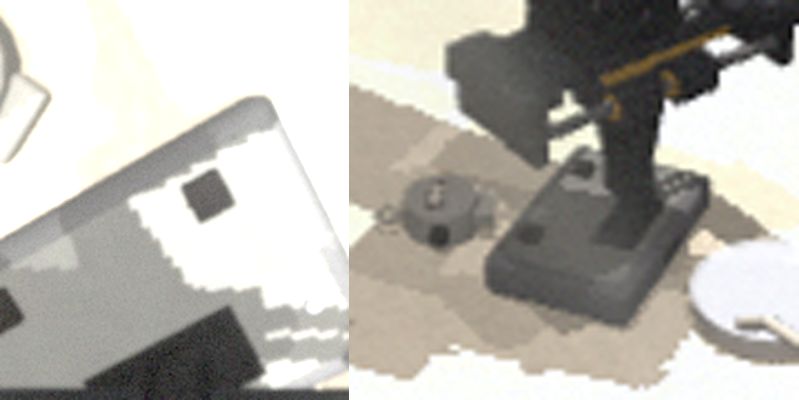

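The tip is over the bar, within about 1.5 mm. Pressing now in small steps.

Emit:
{"api": "step_arm", "payload": {"commands": [[[-0.001,0,0.002,0,0],[-0.001,0,0.004,0,0],[-0.001,0,0.006,0,0],[-0.001,0,0.006,0,0]]]}}

```text
time_s: 23.3
position: [0.4931, 0.2191, 0.0094]
tcp_rot: [0.123, 0.992, -0.0, -0.0]
contact_force: [-0.5, -0.5, -1.4]
grip_width: 0.0005
```

Emit:
{"api": "step_arm", "payload": {"commands": [[[0,0,0.001,0,0],[0,0,0.002,0,0],[0,0,0.002,0,0]]]}}

```text
time_s: 23.6
position: [0.4932, 0.2192, 0.0075]
tcp_rot: [0.123, 0.992, -0.0, -0.0]
contact_force: [-0.3, -0.3, 0.8]
grip_width: 0.0007
```

Emit:
{"api": "step_arm", "payload": {"commands": [[[0,0,0.001,0,0],[0,0,0.002,0,0],[0,0,0.002,0,0]]]}}

```text
time_s: 23.9
position: [0.4934, 0.2192, 0.0056]
tcp_rot: [0.123, 0.992, -0.0, 0.0]
contact_force: [-0.8, -0.4, -1.0]
grip_width: 0.0007
```

Emit:
{"api": "step_arm", "payload": {"commands": [[[0,0,0.001,0,0],[0,0,0.001,0,0],[0,0,0.001,0,0]]]}}

```text
time_s: 24.2
position: [0.4934, 0.2192, 0.0048]
tcp_rot: [0.123, 0.992, 0.0, 0.0]
contact_force: [-0.3, -0.1, 1.8]
grip_width: 0.0003
```

Emit:
{"api": "step_arm", "payload": {"commands": [[[0,0,0.001,0,0],[0,0,0.002,0,0],[0,0,0.002,0,0]]]}}

```text
time_s: 24.5
position: [0.4934, 0.2192, 0.0026]
tcp_rot: [0.123, 0.992, 0.0, 0.0]
contact_force: [-0.9, -0.1, 2.3]
grip_width: 0.0004
```

Emit:
{"api": "step_arm", "payload": {"commands": [[[0,0,0.001,0,0],[0,0,0.002,0,0],[0,0,0.002,0,0]]]}}

```text
time_s: 24.8
position: [0.4934, 0.2192, 0.0006]
tcp_rot: [0.123, 0.992, 0.0, 0.0]
contact_force: [-0.2, -1.1, 3.3]
grip_width: 0.0006
```

Emit:
{"api": "step_arm", "payload": {"commands": [[[0,0,0.001,0,0],[0,0,0.001,0,0],[0,0,0.001,0,0]]]}}

```text
time_s: 25.1
position: [0.4934, 0.2192, 0.0004]
tcp_rot: [0.123, 0.992, 0.0, 0.0]
contact_force: [-1.1, -1.4, 9.4]
grip_width: 0.0004
```

Emit:
{"api": "step_arm", "payload": {"commands": [[[0,0,0.001,0,0],[0,0,0.001,0,0],[0,0,0.001,0,0]]]}}

```text
time_s: 25.4
position: [0.4934, 0.2192, 0.0003]
tcp_rot: [0.123, 0.992, 0.0, 0.0]
contact_force: [-2.8, -0.3, 14.7]
grip_width: 0.0005
```

The bar is fully down: the spring force rose to about 4 N, then it hit a hard stop at 14.7 N. Lifting straight up.

Emit:
{"api": "step_arm", "payload": {"commands": [[[0,0,-0.005,0,0],[0,0,-0.015,0,0],[0,0,-0.04,0,0],[0,0,-0.08,0,0],[0,0,-0.12,0,0],[-0.04,0,-0.15,0,0],[-0.045,0.03,-0.17,0,0],[-0.045,0.03,-0.17,0,0],[-0.045,0.03,-0.17,0,0],[-0.045,0.03,-0.17,0,0]]]}}

```text
time_s: 26.4
position: [0.542, 0.2366, 0.1671]
tcp_rot: [0.123, 0.992, -0.001, -0.002]
contact_force: [-0.4, 0.0, -1.0]
grip_width: 0.0004
```

```bash
python3 - <<'E'
from h import *
c=cap('wrist','f1');s=cap('scene','f1s');print(c['obs']['position'].round(4),c['obs']['contact_force'].round(2),c['obs']['time_s'])
cv2.imwrite('pics/f1w.png',cv2.convertScaleAbs(c['pixels'][:240,:,::-1],alpha=1.5,beta=10))
g=lambda f:cv2.convertScaleAbs(cv2.resize(load(f)['pixels'][120:300,75:310,::-1],None,fx=1.7,fy=1.7,interpolation=cv2.INTER_CUBIC),alpha=1.8,beta=10)
cv2.imwrite('pics/f1sc.png',np.hstack([g('scene0'),g('f1s')]))
for q in blobs(c,(100,40,250,180),80,40):
  if q[1]<2500: print(q[0].round(1),q[1],onz(c,q[2].mean(0),.035).round(4),onz(c,q[2].mean(0),.031).round(4))
E
```

```text
[0.542  0.2366 0.1671] [-0.42  0.01 -0.96] 26.4
[160.9  77.8] 41 [0.4084 0.1612 0.035 ] [0.4077 0.16   0.031 ]
[241.2  90.1] 85 [0.4423 0.2422 0.035 ] [0.442 0.242 0.031]
[187.  122.6] 108 [0.4605 0.1743 0.035 ] [0.4604 0.1733 0.031 ]
[233.8 141.7] 958 [0.4941 0.2198 0.035 ] [0.4944 0.2193 0.031 ]
[237.9 161.6] 94 [0.5165 0.2177 0.035 ] [0.5171 0.2172 0.031 ]
```

View pics/f1w.png

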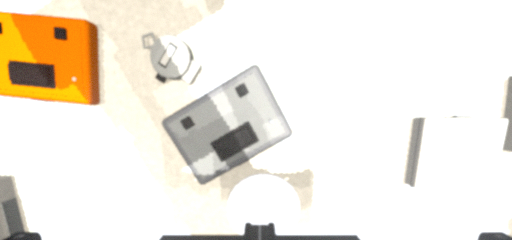

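View pics/f1sc.png

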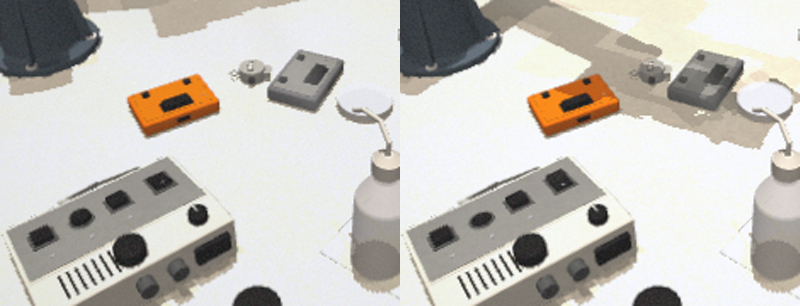

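The pad keys sit within about 1 mm of where they were, so the pad has not moved. The scene matches the start apart from the rocker and the round key, and the gripper is clear of everything. Handing in.

```bash
python3 -c "
from cell import ctrl
print(ctrl.job_done())"
```

```text
the job is handed in; nothing more can be done
None
```

I did the three presses in the order asked and handed the job in at about 26.5 s; the hand-in gives no verdict.

| Press | Result |
|---|---|
| Mains rocker, rear half | Pushed to its hard stop: about 5.5 mm of travel, 21 N at the end |
| Round ring-light key | Pushed to its stop: about 6 mm of travel, 17 N at the end |
| Shutter bar | Pushed to its stop: about 5 mm of travel, up to 15 N, then released straight up |

**Last checks:**
- **Rocker and round key:** the pictures after those presses show the rocker turned over and the round key sunk.
- **Other keys:** both square keys look unchanged. The pad's small keys look untouched.
- **Pad and bench:** the pad's keys are within about 1 mm of where I first measured them, and nothing else in view has moved. The gripper was clear of everything, with the force reading near zero.

**What disagreed:**
- **Heights:** heights from the cameras came out about 5–8 mm below the given values.
- **Fingertips:** the shut tips sat about 30 mm above the reported TCP, so I found each contact by force.
- **Shutter bar's return:** I did not measure its height afterwards. It only looks back up in the last picture.

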